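# Change the worn hinge leaf and hold the new one lined up for its pin

### The arm

A 7-joint arm with a two-finger parallel gripper is mounted at the origin on the work surface. World frame = base frame: x ahead of the robot, y to its left, z up, the work surface at z = 0. Lengths are in mm, angles in rad, forces in N, time in s.
With the tool pointing down it reaches from about 400 to 850 mm from the base axis. Payload 4.4 kg.
Tool frame: the origin (TCP) lies on the centre line of the jaws, within the pads' length; the fingertips stand 17 mm ahead of it and the grasp point (between the pads) lies 2 mm behind it; x points along the fingers, y is the direction in which the jaws open and shut, and the axes are right-handed (so a half turn about x gives the same grasp; the last joint's range is limited). The gripper opens to 94 mm and grips with 3 to 60 N. Pads are 16 mm wide; open, the fingers measure 119 mm over their backs; the gripper's body (75 mm by 177 mm) begins 78 mm behind the grasp point.
Start: joints at [1.2, 0.628, 0.038, 1.517, -0.027, 0.996, -0.02], TCP at [195.095, -620.045, 222.478] pointing down, gripper open.
Joint ranges: [-3.06, 3.06], [-0.37, 2.12], [-1.25, 1.32], [0.18, 2.47], [-1.1, 4.24], [0.23, 1.98], [-2.94, 2.94]. Speed limits (rad/s): [2.57, 2.57, 3.14, 3.14, 3.14, 3.14, 3.14].

### API

Orientations are given as a rotation vector (axis times angle).
In Python, from workcell import * gives the robot as it stands.
- The arm moves only by the shell command python3 -m jog 'ROWS' [OPENING] [FORCE]. ROWS is JSON, a list of rows, each an object of numbers: "dx", "dy", "dz": the shift along the tool's x, y, z in units of 25 mm (1.0 is 25 mm); "wx", "wy", "wz": the turn, a rotation vector about the tool's x, y, z in units of 5 degrees (1.0 is 5 degrees). A call has 1 to 20 rows; each row shifts and turns the commanded pose from where the row before left it, along the tool's axes as they then stand; what a row does not reach is not made up. A row lasts 1/12 s, in which the tool goes at most 41.7 mm and 7.16 degrees, less where a joint would pass 70% of its speed; a pose out of reach is approached as far as the arm can. A call is refused whole if a number of a shift passes 1 or a number of a turn 1, either way. A call with a gripper value outside its range is refused whole. OPENING is the opening, from -1 (shut) to 1 (fully open), set as the call begins (- or left out, the last holds). The fingers move at their own pace and stop on an object; FORCE is the grip in N (left out, the last holds). Time passes only in rows, so rows that do not move let the fingers close. It gives the time, the measured TCP pose, the force and the opening at its end, in the units of the state.
- state(): the state, without advancing time (a new reading comes with each control period).
- read_camera(name): name is "scene" or "top"; returns a dict with "color" (400x640x3 uint8, red, green, blue), "K" (3x3 intrinsics, pixels), "eye" and "orientation" of the camera in the world. Camera axes: x right, y down, z forward; pixel columns grow to the right and rows downward; lengths in mm; the calibration is good to about 2 mm. A picture is of the moment at which its call begins. There is no depth.
- sign_off(): hands the job in, once; it reports no verdict.
The state is a dict: "clock": time; "joints": joint angles; "qd": joint speeds; "tau": joint torques, N m; "tool_pos": TCP position; "tool_rot": TCP orientation; "force": force on the tool from outside, world axes, zero at the start; "ft_torque": the same for the moment, N m; "finger_gap": opening from 0.0 (shut) to 1.0 (fully open).
Only numpy, scipy, OpenCV 4.12 (cv2) and the standard library are available. Lean on these libraries where they do the work, as an engineer would, in place of code of your own. Each camera call takes 0.05 s, during which the arm holds its last target.

### The job

The worn hinge leaf is lying on the rest of the jamb block, its knuckle between the jamb's two knuckles: take it out and lay it flat and gently (no dropping) on the free half of the white tile. Then take the new leaf from the tile and offer it up, level, with its knuckle between the jamb's two knuckles and its hole in line with theirs, ready for the hinge pin. The rest is too low for that, so finish while still holding the new leaf there in the gripper, still and without pressing it against the jamb; do not put it down or let go, and leave the other things on the bench where they are.

Things in the scene. Friction and masses are not known exactly. Their poses are not given: they have to be found in the camera images.
- jamb_bore (a point): Middle of the fixed jamb's hinge line, 100 mm above the bench: y along the holes, z up, +x into the dark wooden block. Its two brass knuckles (20 mm outside, 11 mm holes) reach from 18 to 36 mm either side; the gap between is open above, below and to -x, where the loose leaf's plate belongs. A brass plate begins 14 mm to +x. No part is over 10 mm above the line
- jamb_rest (a point): Centre of the top of the jamb's rest, a fixed wooden post 42 mm long (x), 26 mm wide (y), 78 mm above the bench, 41 mm to -x of the hinge line; same axes. A leaf lying on it has its hole 12 mm below the line. The jamb's base is 150 x 110 mm, 12 mm high
- new_leaf_center (a point): Grasp point of the loose new brass hinge leaf (about 200 g), lying flat on the tile: half-way up its plate, 4 mm above its underside. The plate reaches 36 mm to -x and 24 mm to +x of it, is 44 mm wide (y), 8 mm thick, with whole square corners; the knuckle is beyond its +x end. z up, y along the hole
- new_leaf_bore (a point): Middle of the hole of the new leaf's knuckle, 38 mm to +x and 6 mm above point new_leaf_center; same axes. The knuckle is a tube 28 mm long, 20 mm outside, 11 mm hole, its underside level with the plate's; a neck 28 mm wide joins it to the plate
- worn_leaf_center (a point): Grasp point of the loose worn brass leaf (about 200 g), lying on the jamb's rest at the start: half-way up its plate, 4 mm above its underside. Size and axes as the new leaf, but a 16 x 14 mm tail corner (-x, +y) is broken away and its knuckle (20 mm outside, axis 38 mm to +x, 6 mm above this point) is only 18 mm long
- tile: The white ceramic test tile, fixed to the bench, 150 mm (x) by 210 mm (y) by 8 mm; origin at the centre of its underside, on the bench. The new leaf lies on its +y half, its centre about 50 mm from the tile's; the -y half, whose centre is at y = -52 mm, is free
- prism: bystander: violet-tinged three-sided glass prism lying on a face, 60 mm long (x), 30 mm wide, 26 mm high, origin under its centre
- burner_cover: bystander: domed copper burner cover, 60 mm across, 45 mm high, origin under its centre
- loupe: bystander: chrome loupe lying flat, 38 mm round and 22 mm high with a 27 mm folded handle to its -x, origin under the centre of the round part
There are look-alikes about, which are no part of the job. There is more than one size of the part that bears jamb_bore; the job needs the largest. What is shaped like the part that bears worn_leaf_center but black is not meant.

How it is judged:
By the outcome, as a careful person would: the job done as asked, in the order asked, and still so for the second after the job is handed in, while the arm keeps its last pose, push and grip.
It also fails if it takes over 58 s, if anything falls off the work surface, if the arm or the gripper's body presses on something with over 40 N, if the wrist force passes 120 N, or if a joint passes its speed limit or range.

## Working session

There is one attempt and no reset: what is moved stays moved. The work goes in short steps, Python scripts to look and compute and a shell command to move; the robot and the scene stay as the last step left them, time stands still between calls to the robot, and variables do not carry over. Pictures are saved under pics/ and viewed, and the job is handed in when it is done.

```bash
mkdir -p pics; ls; python3 - <<'E'
from workcell import *
import cv2,pickle
s=state();print({k:s[k] for k in('clock','tool_pos','tool_rot','finger_gap','force')})
for n in('scene','top'):
    c=read_camera(n);pickle.dump(c,open(f'pics/{n}0.pkl','wb'))
    print(n,c['K'],c['eye'],c['orientation'])
    cv2.imwrite(f'pics/{n}0.png',c['color'][:,:,::-1])
E
```

```text
pics
{'clock': 0.0, 'tool_pos': array([ 194.92885964, -619.43447385,  221.57769246]), 'tool_rot': array([ 2.05771601,  0.31798475, -2.05828433]), 'finger_gap': 1.00356831518377, 'force': array([ 1.14726517, -0.09078438,  0.15015094])}
scene [[405.14160022   0.         321.07943739]
 [  0.         405.14160022 206.98117302]
 [  0.           0.           1.        ]] [1037.79104539    2.01664357  844.82821215] [-1.99724259 -1.70112576  0.54233845]
top [[476.89936437   0.         321.88305484]
 [  0.         476.89936437 205.09759129]
 [  0.           0.           1.        ]] [ 394.75913883   56.79337662 1090.1547355 ] [-2.14730132  2.15863271 -0.14751647]
```

View pics/scene0.png

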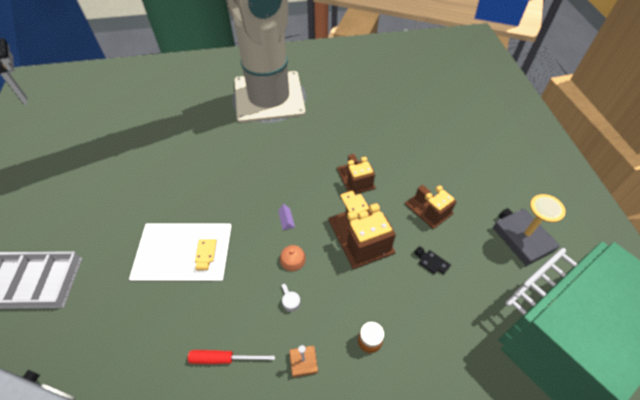

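View pics/top0.png

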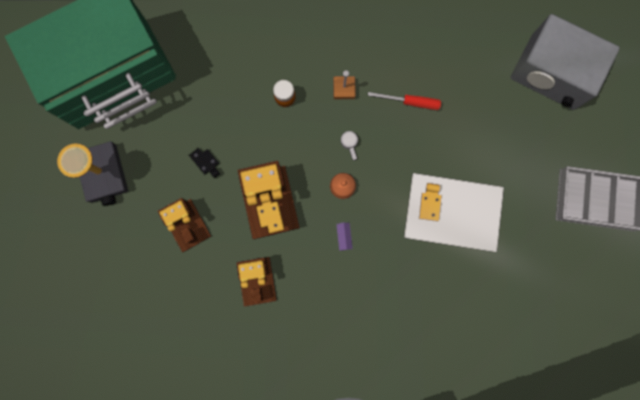

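The scene shows three jambs, at top-image pixels (268,200), (184,224) and (256,282). The one at (268,200) is the largest and has the brass leaf on its rest. The black leaf at (205,161) is a look-alike. The tile is at (454,212), with the new leaf at (430,203). I'll enlarge these areas.

```bash
python3 - <<'E'
import cv2,numpy as np
t=cv2.imread('pics/top0.png');s=cv2.imread('pics/scene0.png')
def crop(im,x,y,w,h,k,n):cv2.imwrite(n,cv2.resize(im[y:y+h,x:x+w],None,fx=k,fy=k,interpolation=cv2.INTER_CUBIC))
crop(t,225,150,90,95,6,'pics/c1.png')
crop(t,400,165,110,90,6,'pics/c2.png')
crop(s,320,180,90,90,6,'pics/c3.png')
crop(s,125,215,115,70,6,'pics/c4.png')
E
```

```text
(no output)
```

View pics/c1.png

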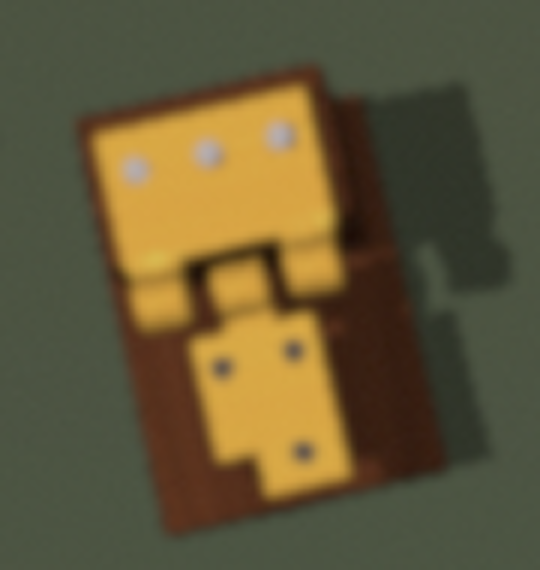

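View pics/c2.png

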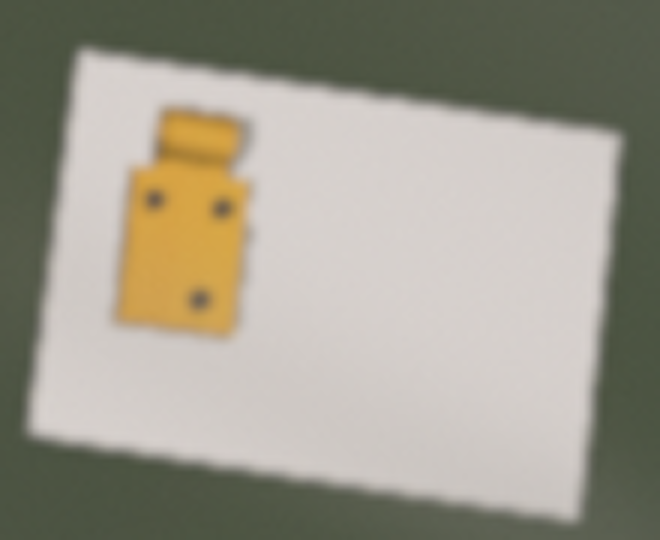

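View pics/c3.png

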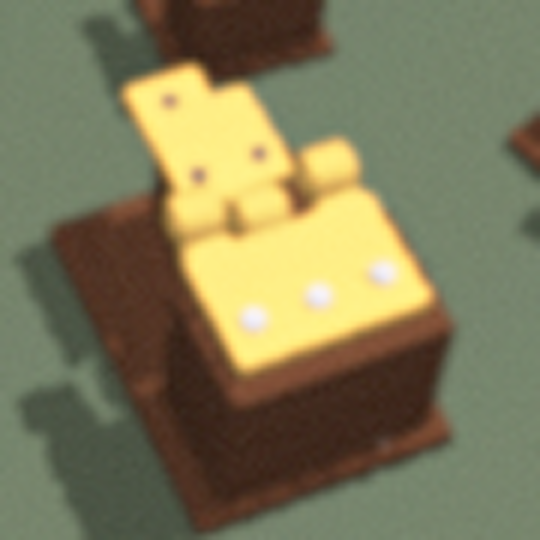

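View pics/c4.png

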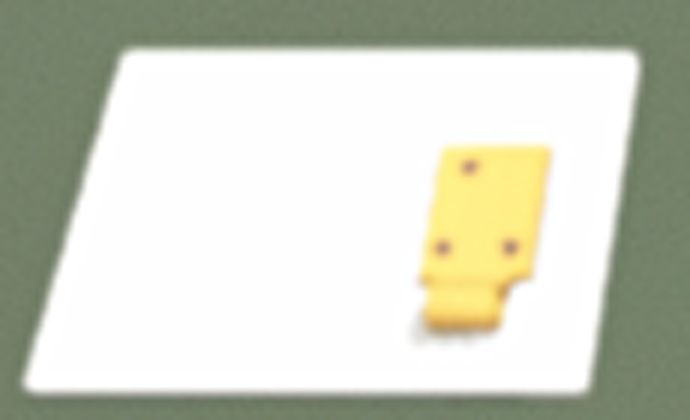

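```bash
cat > h.py <<'E'
import cv2,numpy as np,pickle
from scipy.spatial.transform import Rotation as R
from scipy.optimize import least_squares
def proj(c,P):
    Rm=R.from_rotvec(c['orientation']).as_matrix();q=(np.asarray(P,float)-c['eye'])@Rm
    p=q@np.asarray(c['K']).T;return p[:,:2]/p[:,2:]
def uc(p,x0,y0,k=6):return (np.asarray(p,float)+.5)/k-.5+[x0,y0]
def W(pose,P,z0):
    x,y,a=pose;P=np.asarray(P,float);c,s=np.cos(a),np.sin(a)
    return np.c_[x+c*P[:,0]-s*P[:,1],y+s*P[:,0]+c*P[:,1],z0+P[:,2]]
def fit(obs,z0,g):
    f=lambda p:np.concatenate([(proj(c,W(p,P,z0))-u).ravel() for c,P,u in obs])
    r=least_squares(f,g);return r.x,np.round(r.fun.reshape(-1,2),2)
def cyl(x,y0,y1,z,r=10):
    t=np.linspace(0,2*np.pi,30);o=[]
    for y in(y0,y1):o.append(np.c_[x+r*np.cos(t),0*t+y,z+r*np.sin(t)])
    return o
def leaf(kh,notch=False):
    pl=[(24,22),(24,-22),(-36,-22)]+([(-36,8),(-20,8),(-20,22)] if notch else[(-36,22)])
    pl.append(pl[0])
    return [np.array([(a,b,4) for a,b in pl])]+cyl(38,-kh,kh,6)
def jamb():return cyl(0,18,36,0)+cyl(0,-36,-18,0)+cyl(0,18,36,0,5.5)+cyl(0,-36,-18,0,5.5)
def overlay(c,items,x0,y0,w,h,k,name):
    im=cv2.resize(np.ascontiguousarray(c['color'][y0:y0+h,x0:x0+w,::-1]),None,fx=k,fy=k,interpolation=cv2.INTER_CUBIC)
    for pose,z,polys,col in items:
        for P in polys:
            u=((proj(c,W(pose,P,z))-[x0,y0]+.5)*k-.5)
            cv2.polylines(im,[np.round(u).astype(int)],False,col,1,cv2.LINE_AA)
    cv2.imwrite(name,im)
E
cat > m1.py <<'E'
from h import *
T=pickle.load(open('pics/top0.pkl','rb'));S=pickle.load(open('pics/scene0.pkl','rb'))
tile,r=fit([(T,[(75,105,8),(75,-105,8),(-75,-105,8),(-75,105,8)],uc([(78,47),(622,132),(580,522),(27,437)],400,165)),
 (S,[(-75,105,8),(75,105,8),(75,-105,8),(-75,-105,8)],uc([(640,48),(592,394),(22,392),(122,48)],125,215))],0,[450,-250,0]);print('tile',tile,r.tolist())
PL=[(24,22,4),(24,-22,4),(-36,-22,4),(-36,22,4)]
new=[]
for ob in([0],[1],[0,1]):
    O=[(T,PL,uc([(131,168),(250,182),(232,337),(115,322)],400,165)),(S,PL[2:],uc([(443,147),(552,147)],125,215))]
    O[1]=(S,PL[2:]+PL[:1]*0,O[1][2])
    new,r=fit([O[i] for i in ob],12,[450,-200,0]);print('new',new,r.tolist())
PW=[(24,22,4),(24,-22,4),(-36,-22,4),(-36,8,4),(-20,8,4),(-20,22,4)]
O=[(T,PW,uc([(190,343),(318,310),(354,475),(265,502),(254,455),(216,465)],225,150)),
 (S,[PW[2],PW[3],PW[4]],uc([(122,88),(203,64),(213,88)],320,180))]
for ob in([0],[1],[0,1]):
    worn,r=fit([O[i] for i in ob],82,[450,180,0]);print('worn',worn,r.tolist())
jb,r=fit([(T,[(-10,36,0),(-10,18,0),(-10,-18,0),(-10,-36,0)],uc([(140,332),(191,320),(292,298),(346,285)],225,150))],100,[450,180,0]);print('jamb',jb,r.tolist())
c,s=np.cos(worn[2]),np.sin(worn[2]);print('wornbore',worn[0]+38*c,worn[1]+38*s)
c,s=np.cos(new[2]),np.sin(new[2]);d=new-tile;a=tile[2];print('new in tile',d[0]*np.cos(a)+d[1]*np.sin(a),-d[0]*np.sin(a)+d[1]*np.cos(a))
G=(0,255,0);B=(255,0,0)
def ov(T,S,pre,jz=100):
    overlay(T,[(worn,82,leaf(9,True),B),(jb,100,jamb(),G)],225,150,90,95,8,pre+'1.png')
    overlay(T,[(new,12,leaf(14),B)],400,165,110,80,7,pre+'2.png')
    overlay(S,[(worn,82,leaf(9,True),B),(jb,100,jamb(),G)],325,180,75,70,8,pre+'3.png')
    overlay(S,[(new,12,leaf(14),B)],125,215,115,70,6,pre+'4.png')
ov(T,S,'pics/o')
E
python3 m1.py
python3 -c "
from h import *
r=R.from_rotvec([ 2.05771601,  0.31798475, -2.05828433]).as_matrix();print(r)"
```

```text
tile [ 5.24711990e+02 -2.48688471e+02 -1.58918506e-01] [[0.23, 0.36], [-0.04, -0.08], [0.17, -0.49], [0.3, -0.53], [-0.25, 0.54], [-0.8, -1.03], [0.82, -0.59], [0.8, 0.67]]
new [ 5.41265869e+02 -1.92608367e+02 -1.39051555e-01] [[0.27, -0.2], [-0.38, 0.01], [-0.03, 0.13], [0.14, 0.05]]
new [ 5.44724473e+02 -1.94276569e+02 -1.64725262e-01] [[-0.17, -0.04], [0.17, 0.03]]
new [ 5.42197488e+02 -1.92951102e+02 -1.38005600e-01] [[0.39, -0.59], [-0.26, -0.4], [0.12, -0.29], [0.3, -0.34], [-0.04, -0.8], [0.35, -1.16]]
worn [5.09458959e+02 1.65944449e+02 2.29036457e-01] [[0.24, -0.07], [-0.87, 0.67], [-0.61, 0.55], [0.34, -0.65], [0.52, -0.17], [0.38, -0.31]]
worn [5.09257798e+02 1.65956362e+02 2.30223518e-01] [[0.85, -0.42], [-1.03, -0.29], [0.18, 0.72]]
worn [5.09418085e+02 1.65932301e+02 2.28968886e-01] [[0.25, -0.05], [-0.86, 0.69], [-0.61, 0.57], [0.34, -0.63], [0.53, -0.16], [0.38, -0.29], [0.86, -0.38], [-1.01, -0.24], [0.19, 0.78]]
jamb [5.47573438e+02 1.75489803e+02 2.20471092e-01] [[0.24, -0.07], [0.15, 0.02], [0.11, -0.11], [-0.5, 0.16]]
wornbore 546.4263213758381 174.5572914696332
new in tile 8.444699844002416 57.80211035377891
[[-5.45139948e-04  3.00107640e-01 -9.53905188e-01]
 [ 1.75129612e-03 -9.53903580e-01 -3.00108135e-01]
 [-9.99998318e-01 -1.83417139e-03 -5.56639648e-06]]
```

View pics/o1.png

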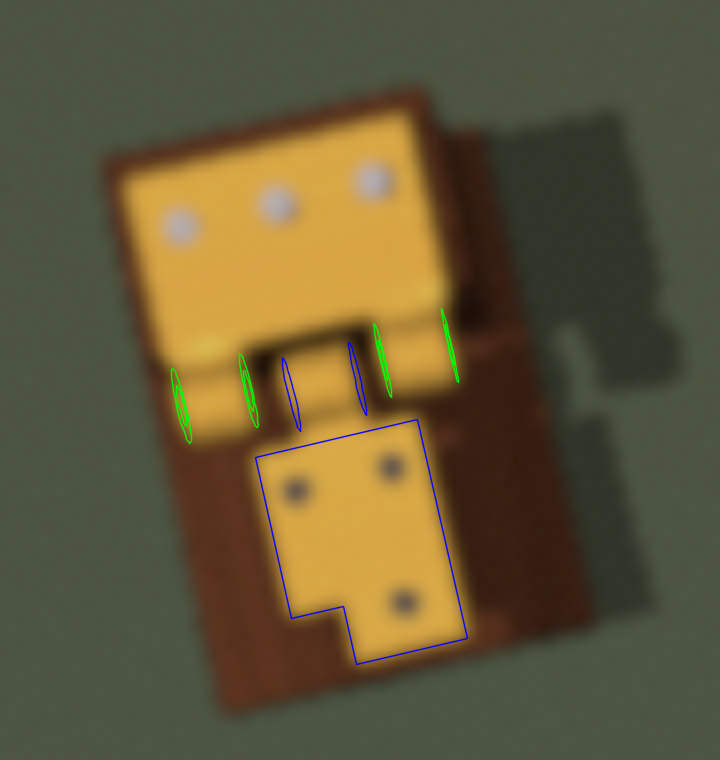

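View pics/o3.png

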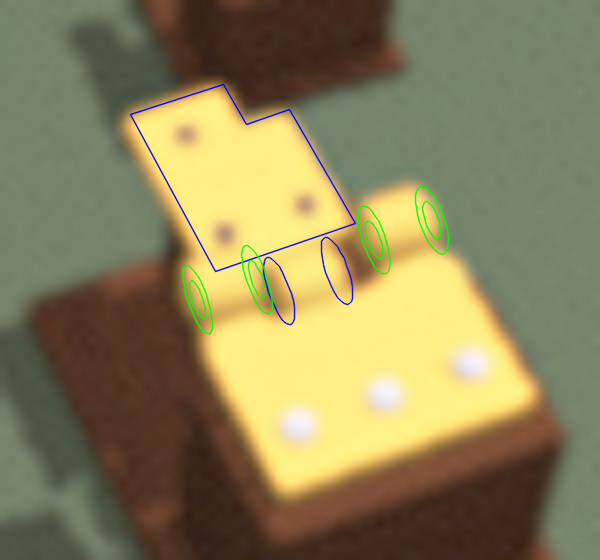

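View pics/o2.png

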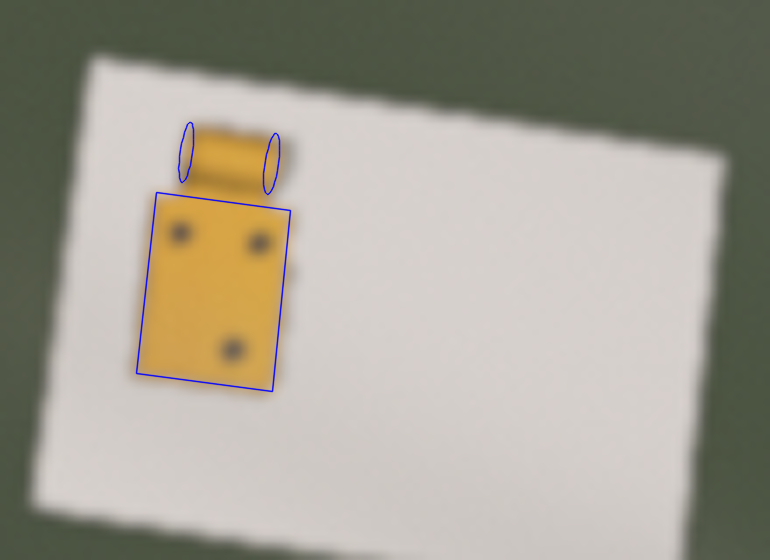

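View pics/o4.png

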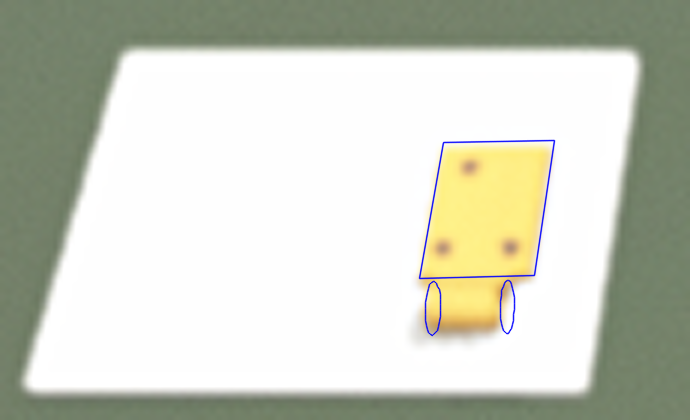

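The big jamb (its worn leaf has the broken corner at lower left in the top view) and the new leaf on the tile both match the models to about 1–2 mm. First I'll turn the tool and check it reads as expected.

```bash
cat > go.py <<'E'
import sys
from workcell import *
from h import *
# usage: go.py x y z yaw
s=state();p=np.array(s['tool_pos']);Rm=R.from_rotvec(s['tool_rot']).as_matrix()
print('t',round(s['clock'],2),'pos',p.round(2),'tilt x',Rm[:,0].round(4),'yaw',round(float(np.arctan2(Rm[0,1],-Rm[1,1])),4),'gap',round(s['finger_gap'],3),'F',np.round(s['force'],2),'M',np.round(s['ft_torque'],2))
if len(sys.argv)>4:
    x,y,z,a=map(float,sys.argv[1:5])
    c,sn=np.cos(a),np.sin(a)
    Rt=np.array([[0,sn,-c],[0,-c,-sn],[-1,0,0]])
    print('turn units',(R.from_matrix(Rm.T@Rt).as_rotvec(degrees=True)/5).round(3))
    d=np.array([x,y,z])-p
    print('shift now',(Rm.T@d/25).round(3),'shift after turn',(Rt.T@d/25).round(3))
E
python3 -m jog '[{"wx":0.9},{},{},{}]' 1 30; python3 go.py 540 -250 222 0.225;python3 -m jog '[{}]'; python3 go.py
```

```text
t 0.1 pos [ 194.9  -619.5   221.65] tilt x [-5.0e-04  1.6e-03 -1.0e+00] yaw 0.3047 gap 0.998 F [ 0.34 -0.11 -0.89] M [ 0.03 -0.01 -0.01]
turn units [0.914 0.001 0.019]
shift now [ 2.0000e-03 -9.9570e+00 -1.7603e+01] shift after turn [-1.4000e-02 -1.1328e+01 -1.6754e+01]
t 0.1 pos [ 194.9  -619.5   221.65] tilt x [-5.0e-04  1.6e-03 -1.0e+00] yaw 0.3047 gap 0.998 F [ 0.34 -0.11 -0.89] M [ 0.03 -0.01 -0.01]invalid input at $[0]: expected keys dx, dy, dz, wx, wy, wz
invalid input at $[0]: expected keys dx, dy, dz, wx, wy, wz
```

```bash
python3 -m jog '[{"wx":0.9},{"dx":0},{"dx":0}]' 1 30; python3 go.py 540 -250 222 0.225
```

```text
t 0.1 pos [ 194.9  -619.5   221.65] tilt x [-5.0e-04  1.6e-03 -1.0e+00] yaw 0.3047 gap 0.998 F [ 0.34 -0.11 -0.89] M [ 0.03 -0.01 -0.01]
turn units [0.914 0.001 0.019]
shift now [ 2.0000e-03 -9.9570e+00 -1.7603e+01] shift after turn [-1.4000e-02 -1.1328e+01 -1.6754e+01]invalid input at $[0]: expected keys dx, dy, dz, wx, wy, wz
```

```bash
python3 -m jog '[{"dx":0,"dy":0,"dz":0,"wx":0.9,"wy":0,"wz":0},{"dx":0,"dy":0,"dz":0,"wx":0,"wy":0,"wz":0},{"dx":0,"dy":0,"dz":0,"wx":0,"wy":0,"wz":0}]' 1 30; python3 go.py 540 -250 222 0.225
```

```text
clock: 0.35
tool_pos: [195.1, -619.8, 222.1]
tool_rot: [2.101, 0.241, -2.101]
force: [-0.5, -0.2, -0.3]
finger_gap: 0.997
t 0.35 pos [ 195.09 -619.8   222.11] tilt x [-4.e-04  6.e-04 -1.e+00] yaw 0.2281 gap 0.997 F [-0.51 -0.18 -0.27] M [0.03 0.01 0.03]
turn units [0.036 0.003 0.008]
shift now [ 8.0000e-03 -1.1289e+01 -1.6784e+01] shift after turn [ 4.0000e-03 -1.1341e+01 -1.6749e+01]
```

```bash
python3 -m jog '[{"dx":0,"dy":-0.66,"dz":-0.98,"wx":0,"wy":0,"wz":0},{"dx":0,"dy":-0.66,"dz":-0.98,"wx":0,"wy":0,"wz":0},{"dx":0,"dy":-0.66,"dz":-0.98,"wx":0,"wy":0,"wz":0},{"dx":0,"dy":-0.66,"dz":-0.98,"wx":0,"wy":0,"wz":0},{"dx":0,"dy":-0.66,"dz":-0.98,"wx":0,"wy":0,"wz":0},{"dx":0,"dy":-0.66,"dz":-0.98,"wx":0,"wy":0,"wz":0},{"dx":0,"dy":-0.66,"dz":-0.98,"wx":0,"wy":0,"wz":0},{"dx":0,"dy":-0.66,"dz":-0.98,"wx":0,"wy":0,"wz":0},{"dx":0,"dy":-0.66,"dz":-0.98,"wx":0,"wy":0,"wz":0},{"dx":0,"dy":-0.66,"dz":-0.98,"wx":0,"wy":0,"wz":0},{"dx":0,"dy":-0.66,"dz":-0.98,"wx":0,"wy":0,"wz":0},{"dx":0,"dy":-0.66,"dz":-0.98,"wx":0,"wy":0,"wz":0},{"dx":0,"dy":-0.66,"dz":-0.98,"wx":0,"wy":0,"wz":0},{"dx":0,"dy":-0.66,"dz":-0.98,"wx":0,"wy":0,"wz":0},{"dx":0,"dy":-0.66,"dz":-0.98,"wx":0,"wy":0,"wz":0},{"dx":0,"dy":-0.66,"dz":-0.98,"wx":0,"wy":0,"wz":0},{"dx":0,"dy":-0.66,"dz":-0.98,"wx":0,"wy":0,"wz":0}]'; python3 go.py 511 166 200 0.225
```

```text
clock: 1.77
tool_pos: [538.9, -252.0, 222.5]
tool_rot: [2.1, 0.241, -2.101]
force: [-0.4, -0.6, -1.2]
finger_gap: 1.002
t 1.77 pos [ 538.86 -252.    222.48] tilt x [-1.e-04  0.e+00 -1.e+00] yaw 0.2283 gap 1.002 F [-0.43 -0.57 -1.25] M [-0.01 -0.    0.04]
turn units [0.038 0.001 0.001]
shift now [  0.9   -16.538  -2.699] shift after turn [  0.899 -16.547  -2.644]
```

```bash
python3 -m jog '[{"dx":0,"dy":-0.97,"dz":-0.16,"wx":0,"wy":0,"wz":0},{"dx":0,"dy":-0.97,"dz":-0.16,"wx":0,"wy":0,"wz":0},{"dx":0,"dy":-0.97,"dz":-0.16,"wx":0,"wy":0,"wz":0},{"dx":0,"dy":-0.97,"dz":-0.16,"wx":0,"wy":0,"wz":0},{"dx":0,"dy":-0.97,"dz":-0.16,"wx":0,"wy":0,"wz":0},{"dx":0,"dy":-0.97,"dz":-0.16,"wx":0,"wy":0,"wz":0},{"dx":0,"dy":-0.97,"dz":-0.16,"wx":0,"wy":0,"wz":0},{"dx":0,"dy":-0.97,"dz":-0.16,"wx":0,"wy":0,"wz":0},{"dx":0,"dy":-0.97,"dz":-0.16,"wx":0,"wy":0,"wz":0},{"dx":0,"dy":-0.97,"dz":-0.16,"wx":0,"wy":0,"wz":0},{"dx":0,"dy":-0.97,"dz":-0.16,"wx":0,"wy":0,"wz":0},{"dx":0,"dy":-0.97,"dz":-0.16,"wx":0,"wy":0,"wz":0},{"dx":0,"dy":-0.97,"dz":-0.16,"wx":0,"wy":0,"wz":0},{"dx":0,"dy":-0.97,"dz":-0.16,"wx":0,"wy":0,"wz":0},{"dx":0,"dy":-0.97,"dz":-0.16,"wx":0,"wy":0,"wz":0},{"dx":0,"dy":-0.97,"dz":-0.16,"wx":0,"wy":0,"wz":0},{"dx":0,"dy":-0.97,"dz":-0.16,"wx":0,"wy":0,"wz":0},{"dx":0,"dy":0,"dz":0,"wx":0,"wy":0,"wz":0},{"dx":0,"dy":0,"dz":0,"wx":0,"wy":0,"wz":0}]'; python3 go.py 512.4 166.6 96 0.225
cat > look.py <<'E'
import sys
from workcell import *
from h import *
n=sys.argv[1]
for cam in ('top','scene'):
    c=read_camera(cam);pickle.dump(c,open(f'pics/{cam}_{n}.pkl','wb'))
    a=sys.argv[2:6] if cam=='top' else sys.argv[6:10]
    if len(a)==4:
        overlay(c,[],*map(int,a),4,f'pics/{cam}_{n}.png')
E
python3 look.py a 200 120 150 140 300 140 150 140
```

```text
clock: 3.35
tool_pos: [511.5, 165.3, 222.4]
tool_rot: [2.099, 0.244, -2.099]
force: [0.5, -1.6, 0.2]
finger_gap: 0.997
t 3.35 pos [511.47 165.28 222.37] tilt x [-2.e-04  3.e-04 -1.e+00] yaw 0.2311 gap 0.997 F [ 0.52 -1.55  0.19] M [-0.08  0.02 -0.02]
turn units [0.07  0.001 0.004]
shift now [ 5.055 -0.041 -0.049] shift after turn [ 5.055 -0.043 -0.048]
```

View pics/top_a.png

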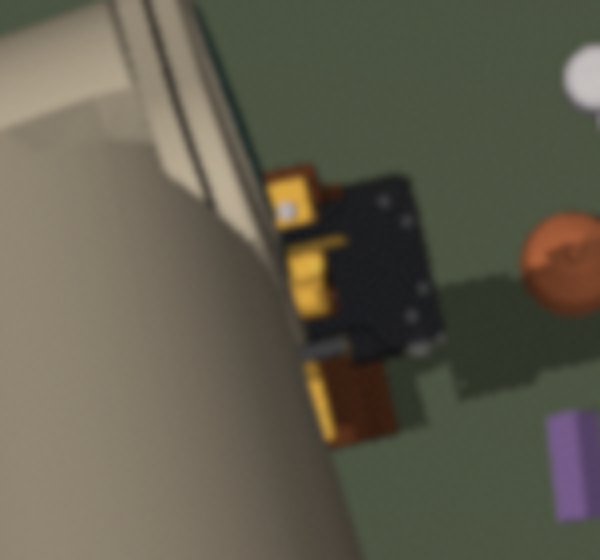

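View pics/scene_a.png

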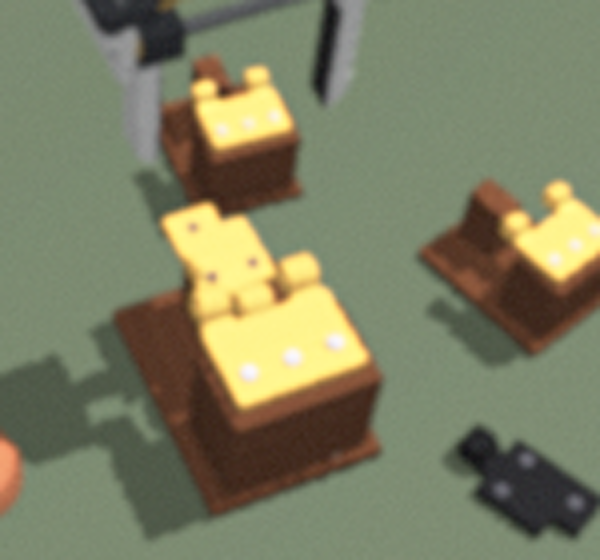

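```bash
python3 -m jog '[{"dx":0.8,"dy":-0.02,"dz":-0.02,"wx":0.07,"wy":0,"wz":0},{"dx":0.8,"dy":-0.02,"dz":-0.02,"wx":0,"wy":0,"wz":0},{"dx":0.8,"dy":0,"dz":0,"wx":0,"wy":0,"wz":0},{"dx":0.8,"dy":0,"dz":0,"wx":0,"wy":0,"wz":0},{"dx":0.7,"dy":0,"dz":0,"wx":0,"wy":0,"wz":0},{"dx":0.6,"dy":0,"dz":0,"wx":0,"wy":0,"wz":0},{"dx":0.4,"dy":0,"dz":0,"wx":0,"wy":0,"wz":0},{"dx":0.15,"dy":0,"dz":0,"wx":0,"wy":0,"wz":0},{"dx":0,"dy":0,"dz":0,"wx":0,"wy":0,"wz":0},{"dx":0,"dy":0,"dz":0,"wx":0,"wy":0,"wz":0},{"dx":0,"dy":0,"dz":0,"wx":0,"wy":0,"wz":0}]'; python3 go.py 512.4 166.6 96 0.225; python3 look.py b 200 120 150 140 300 140 150 140
```

```text
clock: 4.37
tool_pos: [513.4, 164.9, 97.1]
tool_rot: [2.107, 0.233, -2.104]
force: [-0.5, 1.0, 0.3]
finger_gap: 0.999
t 4.37 pos [513.38 164.9   97.13] tilt x [ 1.7e-03  5.0e-04 -1.0e+00] yaw 0.2199 gap 0.999 F [-0.54  0.97  0.33] M [ 0.01 -0.05 -0.02]
turn units [-0.059 -0.02   0.001]
shift now [ 0.045 -0.075  0.023] shift after turn [ 0.045 -0.075  0.023]
```

View pics/scene_b.png

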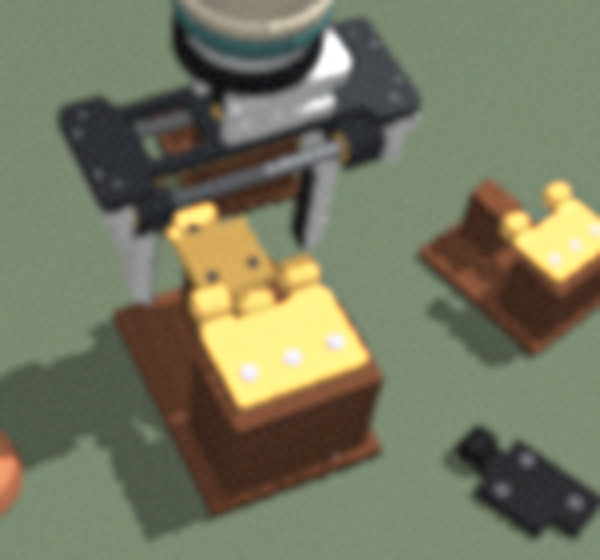

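```bash
python3 -m jog '[{"dx":0.03,"dy":-0.05,"dz":0.01,"wx":0,"wy":0,"wz":0},{"dx":0,"dy":0,"dz":0,"wx":0,"wy":0,"wz":0},{"dx":0,"dy":0,"dz":0,"wx":0,"wy":0,"wz":0},{"dx":0,"dy":0,"dz":0,"wx":0,"wy":0,"wz":0},{"dx":0,"dy":0,"dz":0,"wx":0,"wy":0,"wz":0},{"dx":0,"dy":0,"dz":0,"wx":0,"wy":0,"wz":0},{"dx":0,"dy":0,"dz":0,"wx":0,"wy":0,"wz":0},{"dx":0,"dy":0,"dz":0,"wx":0,"wy":0,"wz":0},{"dx":0,"dy":0,"dz":0,"wx":0,"wy":0,"wz":0}]' -1 30; python3 go.py 512.4 166.6 96 0.225; python3 look.py c 200 120 150 140 300 140 150 140
```

```text
clock: 5.22
tool_pos: [512.1, 166.1, 95.5]
tool_rot: [2.105, 0.233, -2.105]
force: [-1.7, 0.2, -1.4]
finger_gap: 0.462
t 5.22 pos [512.11 166.13  95.47] tilt x [ 0.e+00  1.e-04 -1.e+00] yaw 0.2201 gap 0.462 F [-1.66  0.17 -1.4 ] M [ 0.03 -0.01 -0.01]
turn units [-0.057 -0.001  0.001]
shift now [-0.021 -0.016 -0.016] shift after turn [-0.021 -0.016 -0.016]
```

View pics/scene_c.png

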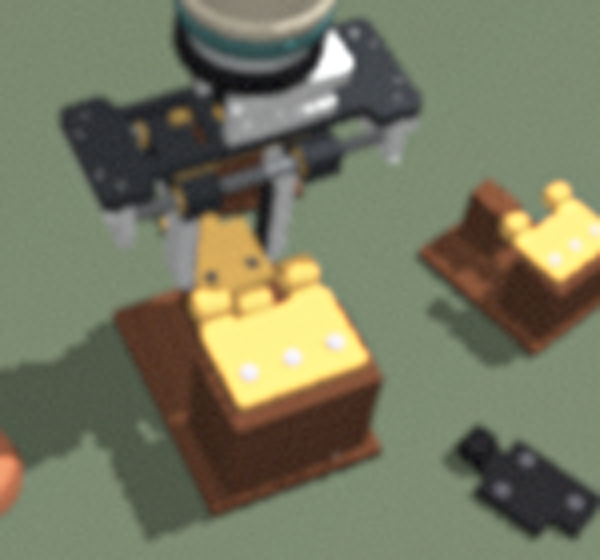

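```bash
python3 -m jog '[{"dx":-0.2,"dy":0,"dz":0,"wx":0,"wy":0,"wz":0},{"dx":-0.3,"dy":0,"dz":0,"wx":0,"wy":0,"wz":0},{"dx":-0.5,"dy":0,"dz":0,"wx":0,"wy":0,"wz":0},{"dx":-0.5,"dy":0,"dz":0,"wx":0,"wy":0,"wz":0},{"dx":-0.5,"dy":0,"dz":0,"wx":0,"wy":0,"wz":0},{"dx":-0.5,"dy":0,"dz":0,"wx":0,"wy":0,"wz":0},{"dx":-0.5,"dy":0,"dz":0,"wx":0,"wy":0,"wz":0},{"dx":-0.5,"dy":0,"dz":0,"wx":0,"wy":0,"wz":0},{"dx":-0.3,"dy":0,"dz":0,"wx":0,"wy":0,"wz":0},{"dx":0,"dy":0,"dz":0,"wx":0,"wy":0,"wz":0},{"dx":0,"dy":0,"dz":0,"wx":0,"wy":0,"wz":0}]'; python3 look.py d 200 120 150 140 300 140 150 140
python3 - <<'E'
from h import *
tile=[524.7,-248.7,-.159]
print(W(tile,[(0,-52,0),(0,-55,0),(3,-55,0)],0))
E
python3 go.py 516 -300 191 -0.159
```

```text
clock: 6.23
tool_pos: [512.1, 166.1, 190.8]
tool_rot: [2.106, 0.233, -2.104]
force: [0.1, -0.0, -1.2]
finger_gap: 0.463
[[ 516.46679321 -300.04407761    0.        ]
 [ 515.99180051 -303.00623594    0.        ]
 [ 518.95395883 -303.48122864    0.        ]]
t 6.33 pos [511.53 165.87 189.91] tilt x [-1.2e-03 -5.0e-04 -1.0e+00] yaw 0.2202 gap 0.464 F [ 0.78  0.61 -3.28] M [0.   0.   0.03]
turn units [ 4.345  0.014 -0.005]
shift now [-0.035 18.224  3.895] shift after turn [-0.044 18.371 -3.127]
```

View pics/scene_d.png

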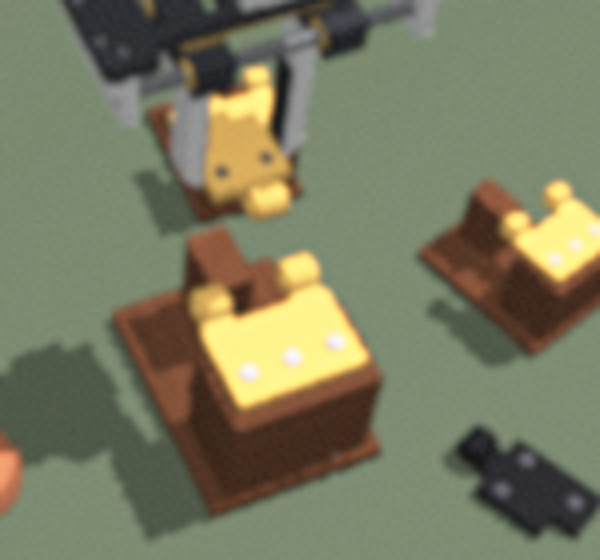

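Gripped and clear. Next I'll turn and carry it to the tile's free half.

```bash
python3 -m jog '[{"dx":0,"dy":0.3,"dz":0,"wx":0.87,"wy":0,"wz":0},{"dx":0,"dy":0.5,"dz":0,"wx":0.87,"wy":0,"wz":0},{"dx":0,"dy":0.6,"dz":0,"wx":0.87,"wy":0,"wz":0},{"dx":0,"dy":0.7,"dz":0,"wx":0.87,"wy":0,"wz":0},{"dx":0,"dy":0.8,"dz":0,"wx":0.87,"wy":0,"wz":0},{"dx":0,"dy":0.5,"dz":0,"wx":0,"wy":0,"wz":0},{"dx":0,"dy":0,"dz":0,"wx":0,"wy":0,"wz":0}]'; python3 go.py 513.2 -301.5 120 -0.159
```

```text
clock: 6.92
tool_pos: [511.8, 77.7, 190.1]
tool_rot: [-2.136, 0.177, 2.139]
force: [-0.0, 0.2, -2.2]
finger_gap: 0.465
t 6.92 pos [511.79  77.71 190.08] tilt x [-0.0018 -0.0024 -1.    ] yaw -0.1631 gap 0.465 F [-0.05  0.16 -2.24] M [ 0.02  0.01 -0.  ]
turn units [-0.047  0.016 -0.031]
shift now [ 2.84  14.95  -2.522] shift after turn [ 2.803 14.968 -2.457]
```

```bash
python3 -m jog '[{"dx":0,"dy":0.6,"dz":-0.1,"wx":0,"wy":0,"wz":0},{"dx":0,"dy":0.9,"dz":-0.15,"wx":0,"wy":0,"wz":0},{"dx":0,"dy":0.95,"dz":-0.16,"wx":0,"wy":0,"wz":0},{"dx":0,"dy":0.95,"dz":-0.16,"wx":0,"wy":0,"wz":0},{"dx":0,"dy":0.95,"dz":-0.16,"wx":0,"wy":0,"wz":0},{"dx":0,"dy":0.95,"dz":-0.16,"wx":0,"wy":0,"wz":0},{"dx":0,"dy":0.95,"dz":-0.16,"wx":0,"wy":0,"wz":0},{"dx":0,"dy":0.95,"dz":-0.16,"wx":0,"wy":0,"wz":0},{"dx":0,"dy":0.95,"dz":-0.16,"wx":0,"wy":0,"wz":0},{"dx":0,"dy":0.95,"dz":-0.16,"wx":0,"wy":0,"wz":0},{"dx":0.2,"dy":0.95,"dz":-0.16,"wx":0,"wy":0,"wz":0},{"dx":0.2,"dy":0.95,"dz":-0.16,"wx":0,"wy":0,"wz":0},{"dx":0.3,"dy":0.95,"dz":-0.16,"wx":0,"wy":0,"wz":0},{"dx":0.4,"dy":0.95,"dz":-0.16,"wx":0,"wy":0,"wz":0},{"dx":0.5,"dy":0.95,"dz":-0.16,"wx":0,"wy":0,"wz":0},{"dx":0.5,"dy":0.9,"dz":-0.16,"wx":0,"wy":0,"wz":0},{"dx":0.5,"dy":0.2,"dz":0,"wx":0,"wy":0,"wz":0},{"dx":0.2,"dy":0,"dz":0,"wx":0,"wy":0,"wz":0},{"dx":0,"dy":0,"dz":0,"wx":0,"wy":0,"wz":0},{"dx":0,"dy":0,"dz":0,"wx":0,"wy":0,"wz":0}]'; python3 go.py 513.2 -301.5 26 -0.159; python3 look.py e 395 150 150 140 100 160 150 140
```

```text
clock: 8.58
tool_pos: [515.3, -294.7, 120.3]
tool_rot: [-2.138, 0.166, 2.139]
force: [0.0, 0.5, -2.5]
finger_gap: 0.465
t 8.58 pos [ 515.33 -294.71  120.26] tilt x [-4.0e-04  2.2e-03 -1.0e+00] yaw -0.1568 gap 0.465 F [ 0.01  0.52 -2.51] M [0.04 0.01 0.02]
turn units [0.026 0.009 0.024]
shift now [3.77  0.289 0.039] shift after turn [3.77  0.282 0.041]
```

View pics/scene_e.png

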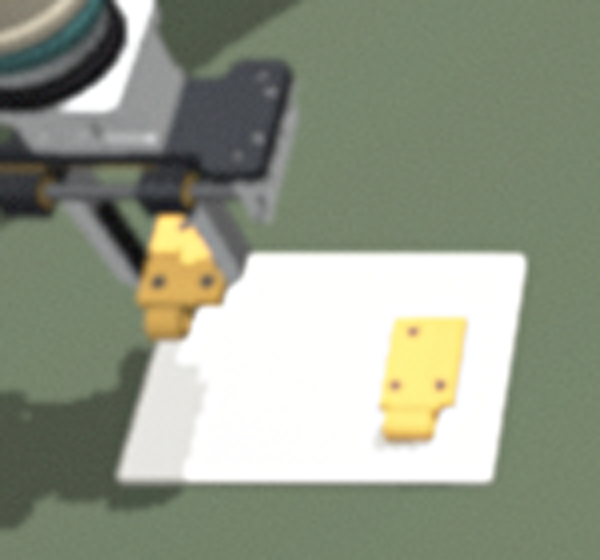

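View pics/top_e.png

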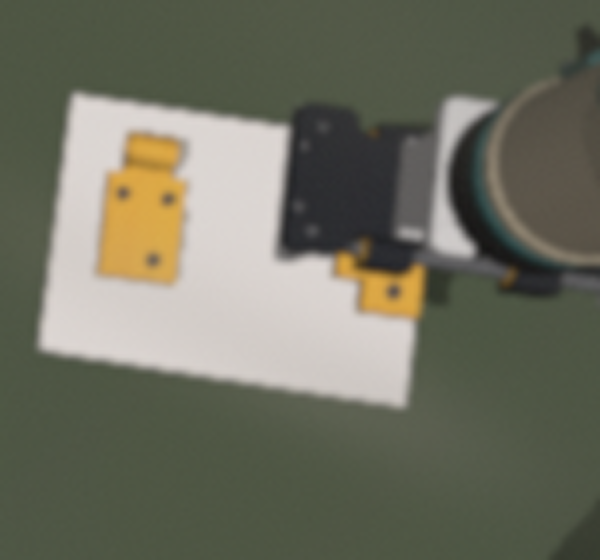

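```bash
python3 -m jog '[{"dx":0.4,"dy":0.1,"dz":0.02,"wx":0,"wy":0,"wz":0},{"dx":0.6,"dy":0.15,"dz":0.02,"wx":0,"wy":0,"wz":0},{"dx":0.6,"dy":0.03,"dz":0,"wx":0,"wy":0,"wz":0},{"dx":0.6,"dy":0,"dz":0,"wx":0,"wy":0,"wz":0},{"dx":0.5,"dy":0,"dz":0,"wx":0,"wy":0,"wz":0},{"dx":0.4,"dy":0,"dz":0,"wx":0,"wy":0,"wz":0},{"dx":0.3,"dy":0,"dz":0,"wx":0,"wy":0,"wz":0},{"dx":0.1,"dy":0,"dz":0,"wx":0,"wy":0,"wz":0},{"dx":0,"dy":0,"dz":0,"wx":0,"wy":0,"wz":0},{"dx":0,"dy":0,"dz":0,"wx":0,"wy":0,"wz":0},{"dx":0,"dy":0,"dz":0,"wx":0,"wy":0,"wz":0}]'; python3 go.py 513.2 -301.5 26 -0.159; python3 look.py f 395 150 150 140 100 160 150 140
```

```text
clock: 9.6
tool_pos: [513.3, -304.3, 33.7]
tool_rot: [-2.14, 0.171, 2.137]
force: [-0.2, -0.0, -1.4]
finger_gap: 0.462
t 9.6 pos [ 513.3  -304.29   33.67] tilt x [ 1.2e-03 -7.0e-04 -1.0e+00] yaw -0.1594 gap 0.462 F [-0.24 -0.   -1.38] M [ 0.    0.04 -0.03]
turn units [-0.005 -0.015 -0.006]
shift now [ 0.307 -0.11   0.022] shift after turn [ 0.307 -0.11   0.022]
```

View pics/scene_f.png

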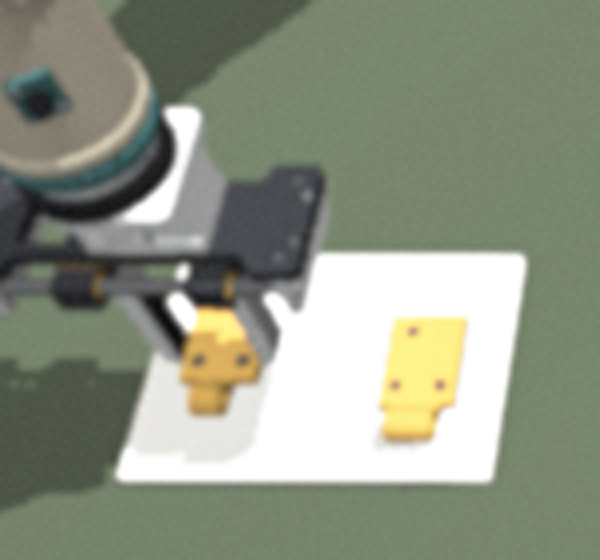

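```bash
Z='{"dx":0,"dy":0,"dz":0,"wx":0,"wy":0,"wz":0}'; python3 -m jog '[{"dx":0.1,"dy":-0.1,"dz":0,"wx":0,"wy":0,"wz":0},{"dx":0.08,"dy":0,"dz":0,"wx":0,"wy":0,"wz":0},{"dx":0.04,"dy":0,"dz":0,"wx":0,"wy":0,"wz":0},{"dx":0,"dy":0,"dz":0,"wx":0,"wy":0,"wz":0}]';python3 -m jog '[{"dx":0.03,"dy":0,"dz":0,"wx":0,"wy":0,"wz":0},{"dx":0,"dy":0,"dz":0,"wx":0,"wy":0,"wz":0}]'; python3 -m jog '[{"dx":0.03,"dy":0,"dz":0,"wx":0,"wy":0,"wz":0},{"dx":0,"dy":0,"dz":0,"wx":0,"wy":0,"wz":0}]'; python3 go.py 513.2 -301.5 26 -0.159
```

```text
clock: 10.03
tool_pos: [513.0, -301.3, 27.2]
tool_rot: [-2.138, 0.17, 2.139]
force: [0.1, 0.3, -1.4]
finger_gap: 0.466
clock: 10.2
tool_pos: [513.1, -301.5, 26.6]
tool_rot: [-2.138, 0.171, 2.138]
force: [-0.6, 0.1, -1.4]
finger_gap: 0.462
clock: 10.37
tool_pos: [513.1, -301.6, 25.9]
tool_rot: [-2.138, 0.171, 2.138]
force: [-0.8, -0.2, -2.5]
finger_gap: 0.464
t 10.37 pos [ 513.14 -301.56   25.91] tilt x [-0. -0. -1.] yaw -0.1596 gap 0.464 F [-0.76 -0.16 -2.51] M [ 0.02 -0.02  0.02]
turn units [-0.007  0.    -0.   ]
shift now [-0.004 -0.003 -0.002] shift after turn [-0.004 -0.003 -0.002]
```

```bash
python3 -m jog '[{"dx":0.02,"dy":0,"dz":0,"wx":0,"wy":0,"wz":0},{"dx":0,"dy":0,"dz":0,"wx":0,"wy":0,"wz":0}]';python3 -m jog '[{"dx":0.02,"dy":0,"dz":0,"wx":0,"wy":0,"wz":0},{"dx":0,"dy":0,"dz":0,"wx":0,"wy":0,"wz":0}]'; python3 go.py 513.2 -301.5 26 -0.159; python3 look.py g 395 150 150 140 100 160 150 140
```

```text
clock: 10.53
tool_pos: [513.2, -301.6, 25.5]
tool_rot: [-2.138, 0.171, 2.138]
force: [0.2, -0.6, -1.8]
finger_gap: 0.464
clock: 10.7
tool_pos: [513.2, -301.6, 25.5]
tool_rot: [-2.139, 0.171, 2.138]
force: [-1.5, 0.3, 3.1]
finger_gap: 0.462
t 10.7 pos [ 513.21 -301.59   25.51] tilt x [ 2.e-04 -1.e-04 -1.e+00] yaw -0.1596 gap 0.462 F [-1.53  0.29  3.13] M [0.11 0.33 0.02]
turn units [-0.007 -0.003 -0.001]
shift now [-0.02  -0.003  0.001] shift after turn [-0.02  -0.003  0.001]
```

View pics/scene_g.png

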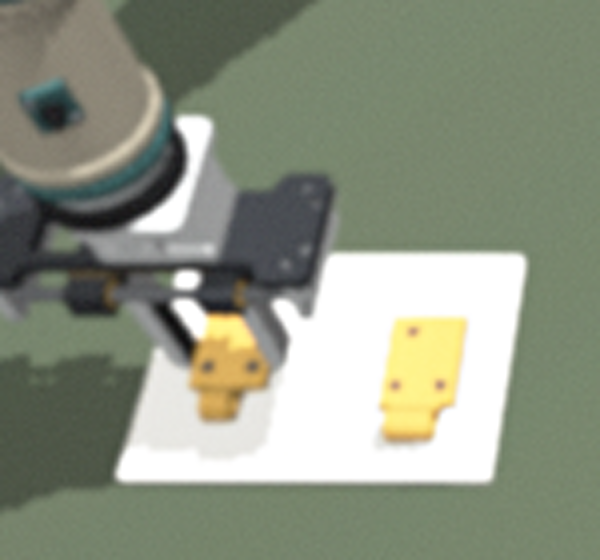

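```bash
python3 -m jog '[{"dx":0.01,"dy":0,"dz":0,"wx":0,"wy":0,"wz":0},{"dx":0,"dy":0,"dz":0,"wx":0,"wy":0,"wz":0}]' -1 4;python3 -m jog '[{"dx":0,"dy":0,"dz":0,"wx":0,"wy":0,"wz":0},{"dx":0,"dy":0,"dz":0,"wx":0,"wy":0,"wz":0},{"dx":0,"dy":0,"dz":0,"wx":0,"wy":0,"wz":0},{"dx":0,"dy":0,"dz":0,"wx":0,"wy":0,"wz":0},{"dx":0,"dy":0,"dz":0,"wx":0,"wy":0,"wz":0}]' 0.4 ; python3 go.py 513.2 -301.5 26 -0.159; python3 look.py h 395 150 150 140 100 160 150 140
```

```text
clock: 10.97
tool_pos: [513.3, -301.6, 25.4]
tool_rot: [-2.139, 0.171, 2.138]
force: [-1.7, 1.3, 6.3]
finger_gap: 0.463
clock: 11.38
tool_pos: [513.6, -303.8, 25.4]
tool_rot: [-2.141, 0.175, 2.137]
force: [-0.9, -5.0, 5.5]
finger_gap: 0.697
t 11.38 pos [ 513.64 -303.79   25.41] tilt x [ 0.0019 -0.0031 -1.    ] yaw -0.1607 gap 0.697 F [-0.88 -5.04  5.45] M [-0.91  0.19  0.03]
turn units [-0.019 -0.027 -0.032]
shift now [-0.024 -0.088  0.032] shift after turn [-0.024 -0.088  0.032]
```

View pics/scene_h.png

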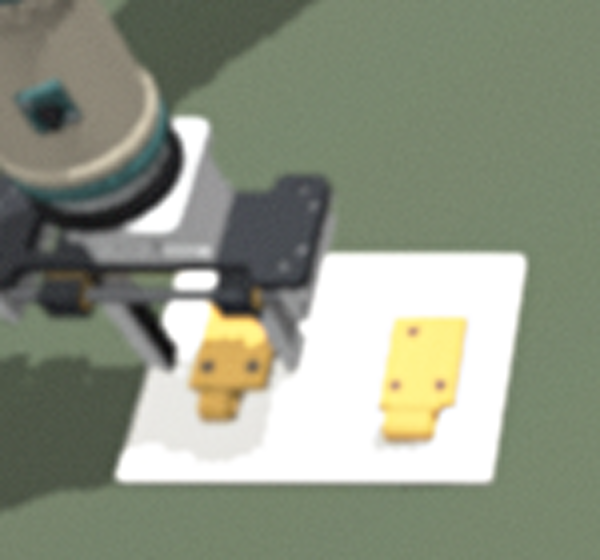

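```bash
python3 -m jog '[{"dx":-0.06,"dy":0,"dz":0,"wx":0,"wy":0,"wz":0},{"dx":-0.2,"dy":0,"dz":0,"wx":0,"wy":0,"wz":0},{"dx":-0.5,"dy":0,"dz":0,"wx":0,"wy":0,"wz":0},{"dx":-0.7,"dy":0,"dz":0,"wx":0,"wy":0,"wz":0},{"dx":-0.7,"dy":0,"dz":0,"wx":0,"wy":0,"wz":0},{"dx":-0.7,"dy":0,"dz":0,"wx":0,"wy":0,"wz":0},{"dx":-0.7,"dy":0,"dz":0,"wx":0,"wy":0,"wz":0},{"dx":-0.4,"dy":0,"dz":0,"wx":0,"wy":0,"wz":0},{"dx":0,"dy":0,"dz":0,"wx":0,"wy":0,"wz":0}]' 1 30; python3 go.py 545 -193.4 120 -0.139; python3 look.py i 395 150 150 140 100 160 150 140
```

```text
clock: 12.23
tool_pos: [514.7, -301.8, 126.4]
tool_rot: [-2.144, 0.172, 2.135]
force: [0.6, 0.0, -1.0]
finger_gap: 0.998
t 12.23 pos [ 514.73 -301.82  126.45] tilt x [ 0.0041 -0.0017 -1.    ] yaw -0.159 gap 0.998 F [ 0.57  0.04 -1.04] M [ 0.1  -0.   -0.04]
turn units [-0.229 -0.05  -0.012]
shift now [ 0.256 -4.474 -0.508] shift after turn [ 0.258 -4.463 -0.598]
```

View pics/scene_i.png

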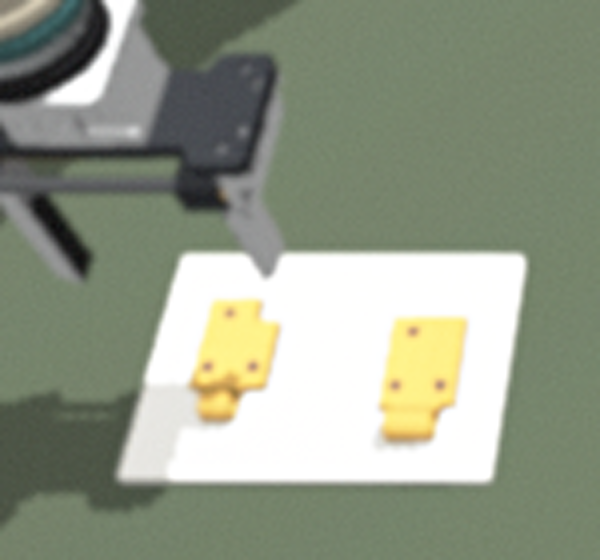

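View pics/top_i.png

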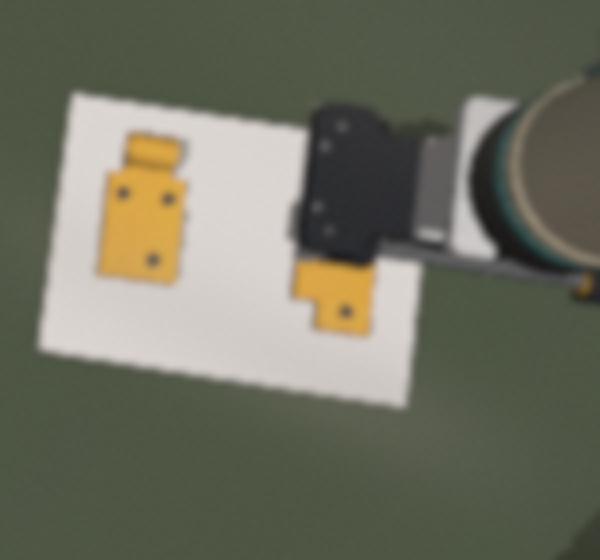

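```bash
python3 -m jog '[{"dx":0,"dy":-0.6,"dz":-0.08,"wx":-0.23,"wy":-0.04,"wz":0},{"dx":0,"dy":-0.8,"dz":-0.1,"wx":0,"wy":0,"wz":0},{"dx":0,"dy":-0.9,"dz":-0.12,"wx":0,"wy":0,"wz":0},{"dx":0.2,"dy":-0.9,"dz":-0.12,"wx":0,"wy":0,"wz":0},{"dx":0.2,"dy":-0.8,"dz":-0.12,"wx":0,"wy":0,"wz":0},{"dx":0.2,"dy":-0.46,"dz":-0.06,"wx":0,"wy":0,"wz":0},{"dx":0,"dy":0,"dz":0,"wx":0,"wy":0,"wz":0},{"dx":0,"dy":0,"dz":0,"wx":0,"wy":0,"wz":0},{"dx":0,"dy":0,"dz":0,"wx":0,"wy":0,"wz":0},{"dx":0,"dy":0,"dz":0,"wx":0,"wy":0,"wz":0}]'; python3 go.py 545.1 -193.4 26.3 -0.139; python3 look.py j 395 150 150 140 100 160 150 140
```

```text
clock: 13.17
tool_pos: [543.3, -195.1, 108.8]
tool_rot: [-2.145, 0.153, 2.152]
force: [0.6, -1.0, 0.7]
finger_gap: 1.002
t 13.17 pos [ 543.31 -195.11  108.81] tilt x [-3.5e-03 -6.0e-04 -1.0e+00] yaw -0.1416 gap 1.002 F [ 0.63 -0.98  0.74] M [ 0.03 -0.   -0.02]
turn units [-0.03   0.039 -0.013]
shift now [ 3.3   -0.082 -0.072] shift after turn [ 3.3   -0.078 -0.062]
```

View pics/scene_j.png

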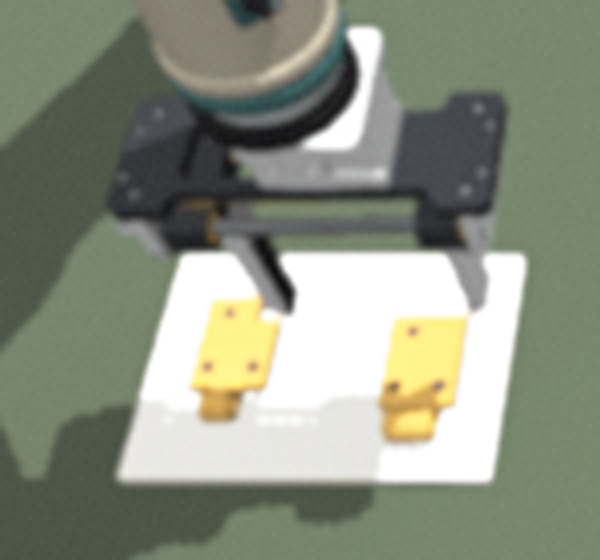

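```bash
python3 -m jog '[{"dx":0.5,"dy":-0.03,"dz":-0.03,"wx":0,"wy":0.04,"wz":0},{"dx":0.6,"dy":-0.03,"dz":-0.03,"wx":0,"wy":0,"wz":0},{"dx":0.6,"dy":0,"dz":0,"wx":0,"wy":0,"wz":0},{"dx":0.5,"dy":0,"dz":0,"wx":0,"wy":0,"wz":0},{"dx":0.4,"dy":0,"dz":0,"wx":0,"wy":0,"wz":0},{"dx":0.3,"dy":0,"dz":0,"wx":0,"wy":0,"wz":0},{"dx":0.15,"dy":0,"dz":0,"wx":0,"wy":0,"wz":0},{"dx":0.05,"dy":0,"dz":0,"wx":0,"wy":0,"wz":0},{"dx":0,"dy":0,"dz":0,"wx":0,"wy":0,"wz":0},{"dx":0,"dy":0,"dz":0,"wx":0,"wy":0,"wz":0},{"dx":0,"dy":0,"dz":0,"wx":0,"wy":0,"wz":0},{"dx":0,"dy":0,"dz":0,"wx":0,"wy":0,"wz":0},{"dx":0,"dy":0,"dz":0,"wx":0,"wy":0,"wz":0},{"dx":0,"dy":0,"dz":0,"wx":0,"wy":0,"wz":0}]'; python3 go.py 545.1 -193.4 26.3 -0.139; python3 look.py k 395 150 150 140 100 160 150 140
```

```text
clock: 14.43
tool_pos: [545.6, -192.0, 31.5]
tool_rot: [-2.15, 0.15, 2.149]
force: [0.4, 0.0, 0.3]
finger_gap: 0.997
t 14.43 pos [ 545.61 -192.     31.48] tilt x [ 5.e-04 -1.e-04 -1.e+00] yaw -0.1394 gap 0.997 F [0.37 0.03 0.32] M [0.02 0.04 0.02]
turn units [-0.004 -0.006 -0.001]
shift now [0.207 0.058 0.012] shift after turn [0.207 0.058 0.012]
```

View pics/scene_k.png

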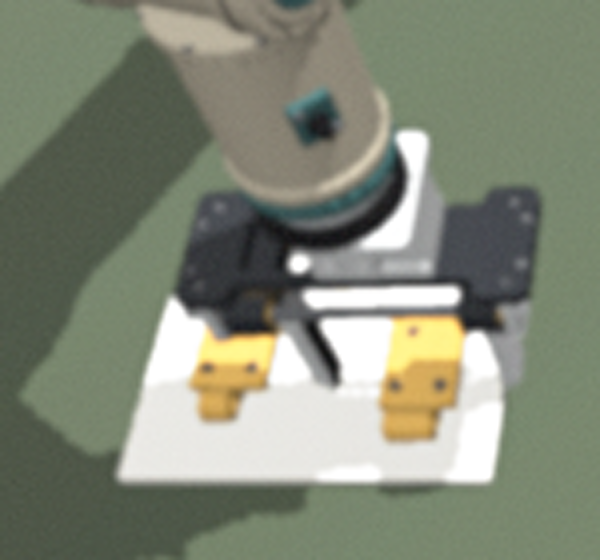

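```bash
python3 -m jog '[{"dx":0.1,"dy":0.05,"dz":0,"wx":0,"wy":0,"wz":0},{"dx":0.09,"dy":0,"dz":0,"wx":0,"wy":0,"wz":0},{"dx":0,"dy":0,"dz":0,"wx":0,"wy":0,"wz":0},{"dx":0,"dy":0,"dz":0,"wx":0,"wy":0,"wz":0},{"dx":0,"dy":0,"dz":0,"wx":0,"wy":0,"wz":0}]'; python3 go.py 545.1 -193.4 26.3 -0.139
```

```text
clock: 14.95
tool_pos: [545.1, -193.2, 26.3]
tool_rot: [-2.149, 0.15, 2.149]
force: [0.2, -0.1, -0.5]
finger_gap: 1.003
t 14.95 pos [ 545.14 -193.18   26.31] tilt x [-2.e-04  1.e-04 -1.e+00] yaw -0.1394 gap 1.003 F [ 0.21 -0.07 -0.48] M [0.12 0.   0.01]
turn units [-0.005  0.003  0.001]
shift now [0.001 0.009 0.   ] shift after turn [0.001 0.009 0.   ]
```

```bash
python3 -m jog '[{"dx":0,"dy":0,"dz":0,"wx":0,"wy":0,"wz":0},{"dx":0,"dy":0,"dz":0,"wx":0,"wy":0,"wz":0},{"dx":0,"dy":0,"dz":0,"wx":0,"wy":0,"wz":0},{"dx":0,"dy":0,"dz":0,"wx":0,"wy":0,"wz":0},{"dx":0,"dy":0,"dz":0,"wx":0,"wy":0,"wz":0},{"dx":0,"dy":0,"dz":0,"wx":0,"wy":0,"wz":0},{"dx":0,"dy":0,"dz":0,"wx":0,"wy":0,"wz":0},{"dx":0,"dy":0,"dz":0,"wx":0,"wy":0,"wz":0},{"dx":0,"dy":0,"dz":0,"wx":0,"wy":0,"wz":0},{"dx":0,"dy":0,"dz":0,"wx":0,"wy":0,"wz":0}]' -1 45; python3 go.py 545.1 -193.4 26.3 -0.139;  python3 look.py l 395 150 150 140 100 160 150 140
```

```text
clock: 15.78
tool_pos: [545.3, -193.3, 26.4]
tool_rot: [-2.149, 0.15, 2.149]
force: [0.3, 0.5, -0.9]
finger_gap: 0.458
t 15.78 pos [ 545.27 -193.26   26.45] tilt x [ 1.e-04 -0.e+00 -1.e+00] yaw -0.1393 gap 0.458 F [ 0.27  0.52 -0.9 ] M [ 0.03 -0.01  0.04]
turn units [-0.004 -0.001 -0.   ]
shift now [0.006 0.006 0.006] shift after turn [0.006 0.006 0.006]
```

View pics/scene_l.png

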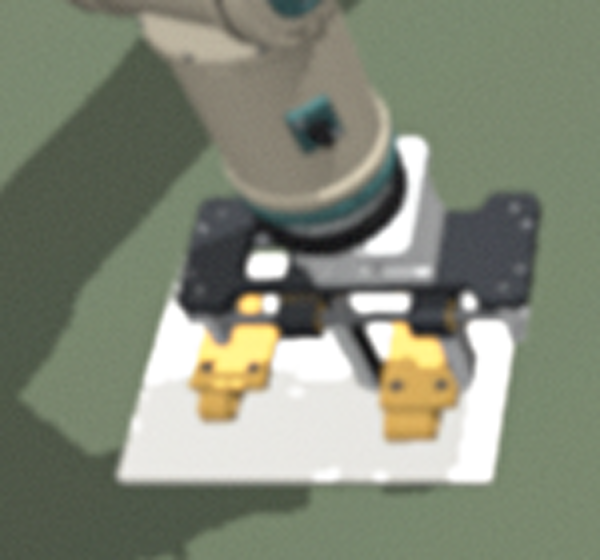

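```bash
python3 -m jog '[{"dx":-0.1,"dy":0,"dz":0,"wx":0,"wy":0,"wz":0},{"dx":-0.3,"dy":0,"dz":0,"wx":0,"wy":0,"wz":0},{"dx":-0.6,"dy":0,"dz":0,"wx":0,"wy":0,"wz":0},{"dx":-0.8,"dy":0,"dz":0,"wx":0,"wy":0,"wz":0},{"dx":-0.8,"dy":0,"dz":0,"wx":0,"wy":0,"wz":0},{"dx":-0.8,"dy":0,"dz":0,"wx":0,"wy":0,"wz":0},{"dx":-0.8,"dy":0,"dz":0,"wx":0,"wy":0,"wz":0},{"dx":-0.8,"dy":0,"dz":0,"wx":0,"wy":0,"wz":0},{"dx":-0.6,"dy":0,"dz":0,"wx":0,"wy":0,"wz":0},{"dx":0,"dy":0,"dz":0,"wx":0,"wy":0,"wz":0},{"dx":0,"dy":0,"dz":0,"wx":0,"wy":0,"wz":0},{"dx":0,"dy":0,"dz":0,"wx":0,"wy":0,"wz":0}]'; python3 go.py 490 162 165 0.222;  python3 look.py m 395 150 150 140 100 120 150 140
```

```text
clock: 16.88
tool_pos: [544.5, -192.9, 165.7]
tool_rot: [-2.147, 0.149, 2.151]
force: [0.3, 0.5, -1.3]
finger_gap: 0.463
t 16.88 pos [ 544.48 -192.86  165.71] tilt x [-1.4e-03  6.0e-04 -1.0e+00] yaw -0.1394 gap 0.463 F [ 0.28  0.46 -1.25] M [0.06 0.02 0.02]
turn units [-4.141  0.016  0.008]
shift now [  0.04  -13.754   4.13 ] shift after turn [  0.028 -14.326  -1.   ]
```

View pics/scene_m.png

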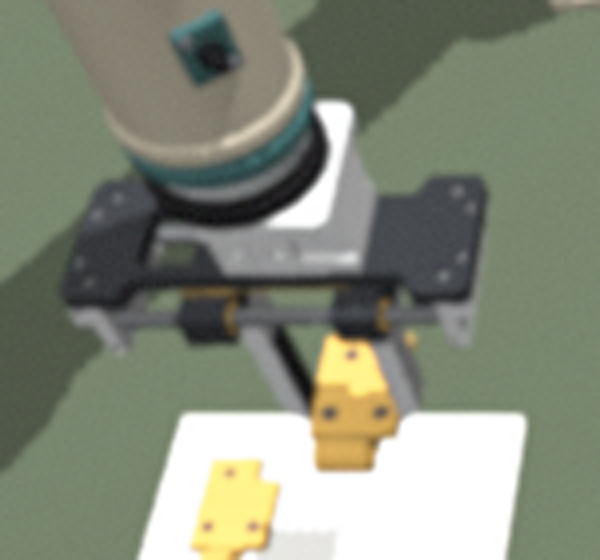

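```bash
python3 -m jog '[{"dx":0,"dy":-0.3,"dz":0.1,"wx":-0.69,"wy":0,"wz":0},{"dx":0,"dy":-0.5,"dz":0.1,"wx":-0.69,"wy":0,"wz":0},{"dx":0,"dy":-0.7,"dz":0.1,"wx":-0.69,"wy":0,"wz":0},{"dx":0,"dy":-0.8,"dz":0,"wx":-0.69,"wy":0,"wz":0},{"dx":0,"dy":-0.8,"dz":0,"wx":-0.69,"wy":0,"wz":0},{"dx":0,"dy":-0.8,"dz":0,"wx":-0.69,"wy":0,"wz":0},{"dx":0,"dy":-0.8,"dz":0,"wx":0,"wy":0,"wz":0},{"dx":0,"dy":-0.8,"dz":0,"wx":0,"wy":0,"wz":0},{"dx":0,"dy":-0.6,"dz":0,"wx":0,"wy":0,"wz":0},{"dx":0,"dy":-0.2,"dz":0,"wx":0,"wy":0,"wz":0},{"dx":0,"dy":0,"dz":0,"wx":0,"wy":0,"wz":0}]'; python3 go.py 490 162 165 0.222
```

```text
clock: 17.9
tool_pos: [520.4, -34.3, 166.5]
tool_rot: [2.101, 0.241, -2.102]
force: [-0.5, 0.5, -1.1]
finger_gap: 0.463
t 17.9 pos [520.44 -34.33 166.53] tilt x [-2.e-04  9.e-04 -1.e+00] yaw 0.2274 gap 0.463 F [-0.55  0.5  -1.08] M [-0.01 -0.01 -0.03]
turn units [0.062 0.    0.01 ]
shift now [ 0.068 -7.925 -0.584] shift after turn [ 0.061 -7.928 -0.541]
```

```bash
python3 -m jog '[{"dx":0,"dy":-0.5,"dz":-0.05,"wx":0.05,"wy":0,"wz":0},{"dx":0,"dy":-0.8,"dz":-0.05,"wx":0,"wy":0,"wz":0},{"dx":0,"dy":-0.8,"dz":-0.05,"wx":0,"wy":0,"wz":0},{"dx":0,"dy":-0.8,"dz":-0.05,"wx":0,"wy":0,"wz":0},{"dx":0,"dy":-0.8,"dz":-0.05,"wx":0,"wy":0,"wz":0},{"dx":0,"dy":-0.8,"dz":-0.05,"wx":0,"wy":0,"wz":0},{"dx":0,"dy":-0.8,"dz":-0.05,"wx":0,"wy":0,"wz":0},{"dx":0,"dy":-0.8,"dz":-0.05,"wx":0,"wy":0,"wz":0},{"dx":0,"dy":-0.8,"dz":-0.05,"wx":0,"wy":0,"wz":0},{"dx":0,"dy":-0.6,"dz":-0.05,"wx":0,"wy":0,"wz":0},{"dx":0,"dy":-0.4,"dz":0,"wx":0,"wy":0,"wz":0},{"dx":0,"dy":0,"dz":0,"wx":0,"wy":0,"wz":0},{"dx":0,"dy":0,"dz":0,"wx":0,"wy":0,"wz":0},{"dx":0,"dy":0,"dz":0,"wx":0,"wy":0,"wz":0},{"dx":0,"dy":0,"dz":0,"wx":0,"wy":0,"wz":0},{"dx":0,"dy":0,"dz":0,"wx":0,"wy":0,"wz":0}]'; python3 go.py 490 162 165 0.222; python3 look.py n 200 120 150 140 300 130 130 140
python3 - <<'E'
from h import *
S=pickle.load(open('pics/scene_d.pkl','rb'));overlay(S,[],330,190,66,60,11,'pics/jd.png')
E
```

```text
clock: 19.23
tool_pos: [490.7, 157.2, 166.5]
tool_rot: [2.107, 0.228, -2.107]
force: [-0.5, -0.0, -1.8]
finger_gap: 0.458
t 19.23 pos [490.68 157.17 166.49] tilt x [ 1.e-04 -5.e-04 -1.e+00] yaw 0.2156 gap 0.458 F [-0.48 -0.02 -1.8 ] M [0.   0.06 0.01]
turn units [-0.073 -0.    -0.006]
shift now [ 0.059 -0.195 -0.015] shift after turn [ 0.059 -0.195 -0.016]
```

View pics/scene_n.png

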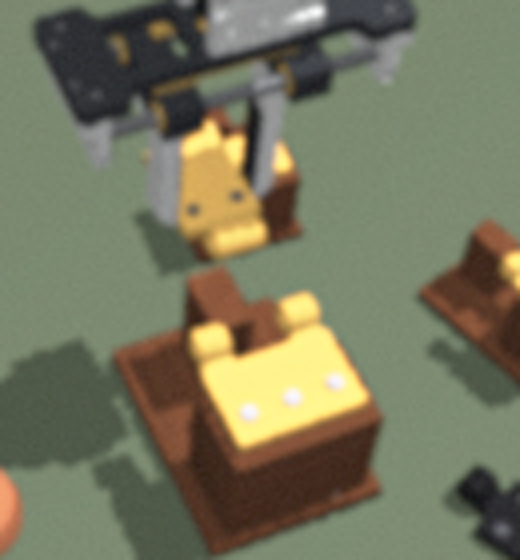

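View pics/top_n.png

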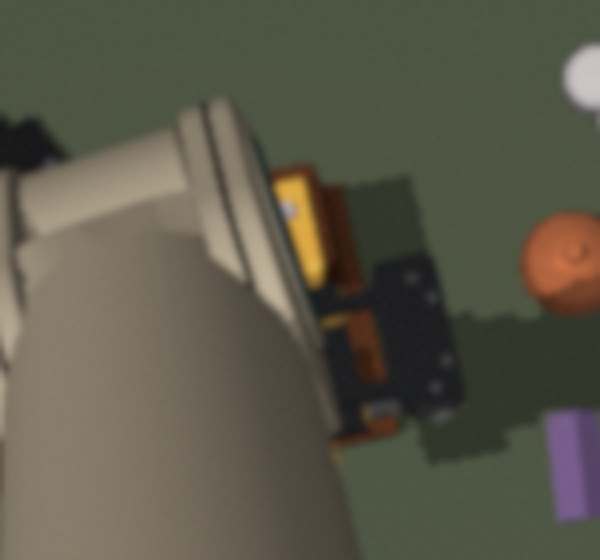

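View pics/jd.png

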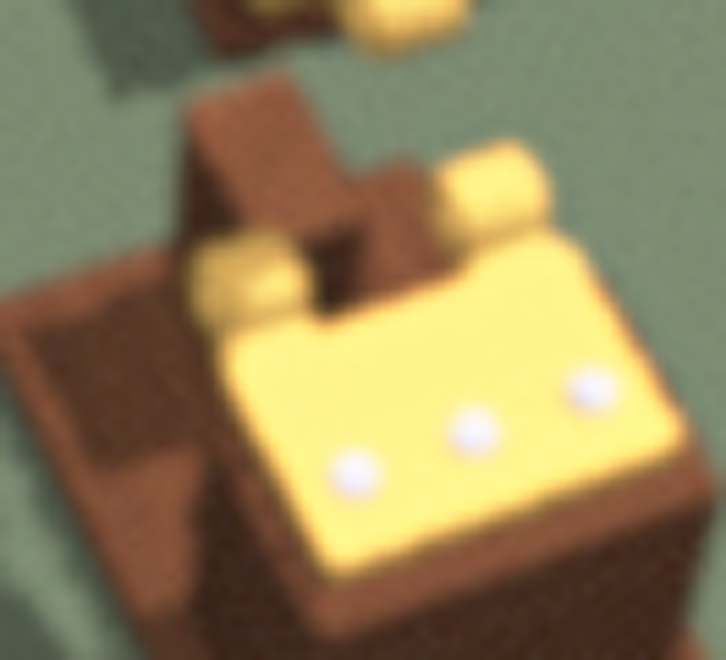

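```bash
cat >> h.py <<'E'
def ovh(c,items,x0,y0,w,h,k,name):
    """items: pose,z0,list of ('h'|'p',pts),col"""
    im=cv2.resize(np.ascontiguousarray(c['color'][y0:y0+h,x0:x0+w,::-1]),None,fx=k,fy=k,interpolation=cv2.INTER_CUBIC)
    for pose,z,polys,col in items:
        for kind,P in polys:
            u=((proj(c,W(pose,P,z))-[x0,y0]+.5)*k-.5).astype(np.float32)
            if kind=='h':u=cv2.convexHull(u)[:,0]
            cv2.polylines(im,[np.round(u).astype(int)],True,col,1,cv2.LINE_AA)
    cv2.imwrite(name,im)
def jambh():
    return [('h',np.vstack(cyl(0,18,36,0))),('h',np.vstack(cyl(0,-36,-18,0))),('p',np.array([(-62,13,-22),(-20,13,-22),(-20,-13,-22),(-62,-13,-22)]))]
def leafh(kh,notch=False):
    L=leaf(kh,notch);return [('p',L[0]),('h',np.vstack(L[1:]))]
E
python3 - <<'E'
from h import *
S=pickle.load(open('pics/scene_d.pkl','rb'));T=pickle.load(open('pics/top0.pkl','rb'));N=pickle.load(open('pics/scene_n.pkl','rb'))
jb=[547.57,175.49,.2205]
G=(0,200,0);B=(255,0,0)
ovh(S,[(jb,100,jambh(),G)],330,190,66,56,11,'pics/p1.png')
ovh(T,[(jb,100,jambh(),G)],235,165,66,56,11,'pics/p2.png')
a=.2205;g=np.array([490.2,157.0]) # TCP
c=g-3*np.array([np.cos(a),np.sin(a)])
ovh(N,[([c[0],c[1],a],165.7-14.35,leafh(14),B)],330,150,50,50,11,'pics/p3.png')
E
```

```text
(no output)
```

View pics/p1.png

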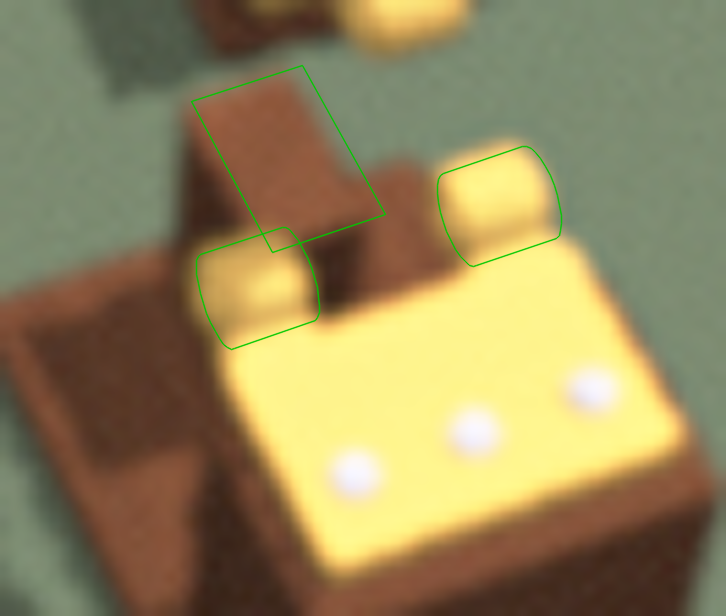

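View pics/p2.png

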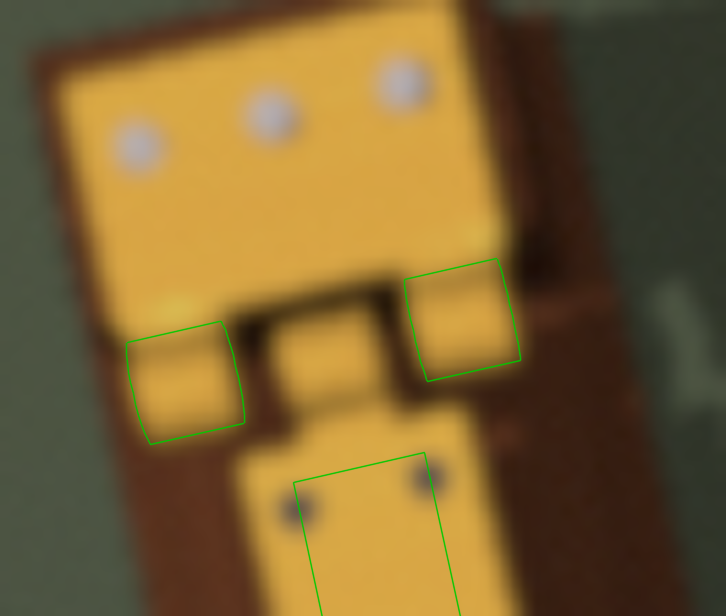

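View pics/p3.png

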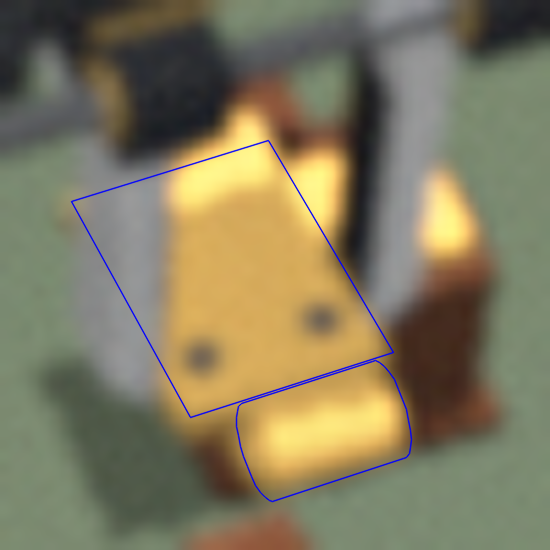

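```bash
python3 -m jog '[{"dx":0,"dy":0,"dz":0,"wx":-0.08,"wy":0,"wz":0},{"dx":0,"dy":0,"dz":0,"wx":0,"wy":0,"wz":0},{"dx":0,"dy":0,"dz":0,"wx":0,"wy":0,"wz":0},{"dx":0,"dy":0,"dz":0,"wx":0,"wy":0,"wz":0}]'; python3 go.py 485.1 161.3 108.4 0.224
```

```text
clock: 19.67
tool_pos: [490.4, 158.4, 166.5]
tool_rot: [2.103, 0.237, -2.103]
force: [-0.1, 1.4, -1.6]
finger_gap: 0.463
t 19.67 pos [490.39 158.44 166.46] tilt x [ 0.e+00  1.e-04 -1.e+00] yaw 0.2244 gap 0.463 F [-0.1   1.37 -1.6 ] M [-0.01  0.    0.04]
turn units [ 0.005 -0.001  0.001]
shift now [ 2.322 -0.159  0.181] shift after turn [ 2.322 -0.159  0.181]
```

```bash
python3 -m jog '[{"dx":0,"dy":-0.08,"dz":0.09,"wx":0,"wy":0,"wz":0},{"dx":0.2,"dy":-0.08,"dz":0.09,"wx":0,"wy":0,"wz":0},{"dx":0.4,"dy":0,"dz":0,"wx":0,"wy":0,"wz":0},{"dx":0.5,"dy":0,"dz":0,"wx":0,"wy":0,"wz":0},{"dx":0.5,"dy":0,"dz":0,"wx":0,"wy":0,"wz":0},{"dx":0.4,"dy":0,"dz":0,"wx":0,"wy":0,"wz":0},{"dx":0.2,"dy":0,"dz":0,"wx":0,"wy":0,"wz":0},{"dx":0.1,"dy":0,"dz":0,"wx":0,"wy":0,"wz":0},{"dx":0,"dy":0,"dz":0,"wx":0,"wy":0,"wz":0},{"dx":0,"dy":0,"dz":0,"wx":0,"wy":0,"wz":0},{"dx":0,"dy":0,"dz":0,"wx":0,"wy":0,"wz":0},{"dx":0,"dy":0,"dz":0,"wx":0,"wy":0,"wz":0},{"dx":0,"dy":0,"dz":0,"wx":0,"wy":0,"wz":0},{"dx":0,"dy":0,"dz":0,"wx":0,"wy":0,"wz":0}]'; python3 go.py 514.4 167.95 108.4 0.224; python3 look.py o 200 120 150 140 300 130 130 140
cat > chk.py <<'E'
from h import *
import sys
n,x,y,z,a=sys.argv[1],*map(float,sys.argv[2:6])
N=pickle.load(open(f'pics/scene_{n}.pkl','rb'))
jb=[547.57,175.49,.224]
c=[x-4*np.cos(a),y-4*np.sin(a),a]
print('bore err jamb frame',W([0,0,-.224],[(x+34*np.cos(a)-jb[0],y+34*np.sin(a)-jb[1],0)],0).round(2))
ovh(N,[],330,190,60,50,12,f'pics/q_{n}r.png')
ovh(N,[(jb,100,jambh()[:2],(0,200,0)),(c,z-14.35,leafh(14),(255,0,0))],330,190,60,50,12,f'pics/q_{n}.png')
E
python3 chk.py o 485.1 161.3 108.4 .224
```

```text
clock: 20.83
tool_pos: [485.3, 161.4, 109.3]
tool_rot: [2.103, 0.237, -2.102]
force: [-0.5, 0.7, -1.0]
finger_gap: 0.459
t 20.83 pos [485.32 161.42 109.3 ] tilt x [ 7.e-04  3.e-04 -1.e+00] yaw 0.2244 gap 0.459 F [-0.49  0.67 -1.  ] M [-0.01 -0.   -0.02]
turn units [ 0.005 -0.008  0.001]
shift now [ 0.037  0.004 -1.192] shift after turn [ 0.036  0.004 -1.192]
bore err jamb frame [[-30.06   0.04   0.  ]]
```

View pics/q_o.png

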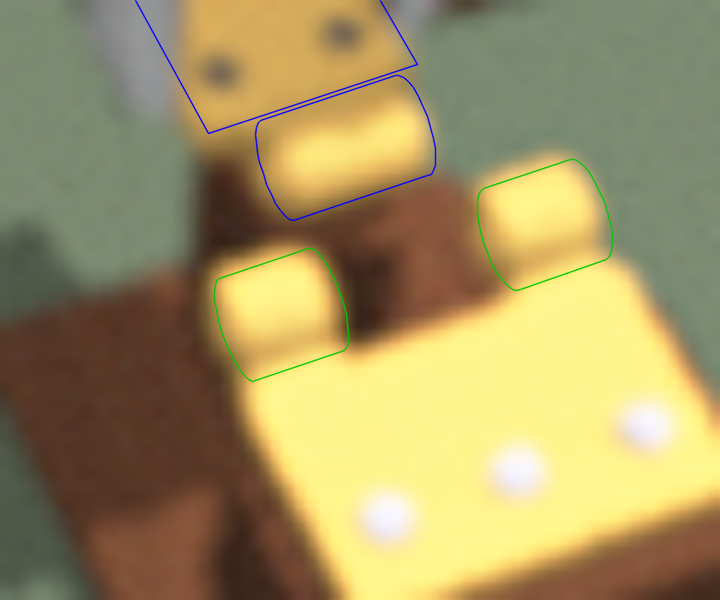

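```bash
python3 -m jog '[{"dx":0.02,"dy":0,"dz":-0.2,"wx":0,"wy":0,"wz":0},{"dx":0,"dy":0,"dz":-0.2,"wx":0,"wy":0,"wz":0},{"dx":0,"dy":0,"dz":-0.2,"wx":0,"wy":0,"wz":0},{"dx":0,"dy":0,"dz":-0.2,"wx":0,"wy":0,"wz":0},{"dx":0,"dy":0,"dz":-0.15,"wx":0,"wy":0,"wz":0},{"dx":0,"dy":0,"dz":-0.1,"wx":0,"wy":0,"wz":0},{"dx":0,"dy":0,"dz":-0.05,"wx":0,"wy":0,"wz":0},{"dx":0,"dy":0,"dz":0,"wx":0,"wy":0,"wz":0},{"dx":0,"dy":0,"dz":0,"wx":0,"wy":0,"wz":0},{"dx":0,"dy":0,"dz":0,"wx":0,"wy":0,"wz":0},{"dx":0,"dy":0,"dz":0,"wx":0,"wy":0,"wz":0},{"dx":0,"dy":0,"dz":0,"wx":0,"wy":0,"wz":0},{"dx":0,"dy":0,"dz":0,"wx":0,"wy":0,"wz":0}]'; python3 go.py 514.4 167.95 108.4 0.224; python3 look.py p 200 120 150 140 300 130 130 140
python3 -m jog '[{"dx":0,"dy":0,"dz":0,"wx":0,"wy":0,"wz":0}]'; python3 go.py 514.4 167.95 108.4 0.224
python3 chk.py p 512.5 167.5 108.4 .224
```

```text
clock: 22.02
tool_pos: [511.8, 167.5, 108.5]
tool_rot: [2.103, 0.237, -2.103]
force: [0.4, 1.2, -1.8]
finger_gap: 0.459
t 22.02 pos [511.83 167.48 108.51] tilt x [-0.  0. -1.] yaw 0.2246 gap 0.459 F [ 0.4   1.16 -1.84] M [ 0.01  0.04 -0.05]
turn units [ 0.007 -0.     0.001]
shift now [ 0.004  0.005 -0.104] shift after turn [ 0.004  0.005 -0.104]
clock: 22.2
tool_pos: [511.9, 167.5, 108.5]
tool_rot: [2.103, 0.237, -2.103]
force: [-0.5, -0.3, -1.3]
finger_gap: 0.458
t 22.2 pos [511.9  167.47 108.47] tilt x [ 0.  0. -1.] yaw 0.2245 gap 0.458 F [-0.5  -0.31 -1.34] M [-0.03  0.01 -0.02]
turn units [ 0.006 -0.     0.   ]
shift now [ 0.003  0.003 -0.102] shift after turn [ 0.003  0.003 -0.102]
bore err jamb frame [[-1.97 -0.    0.  ]]
```

View pics/q_p.png

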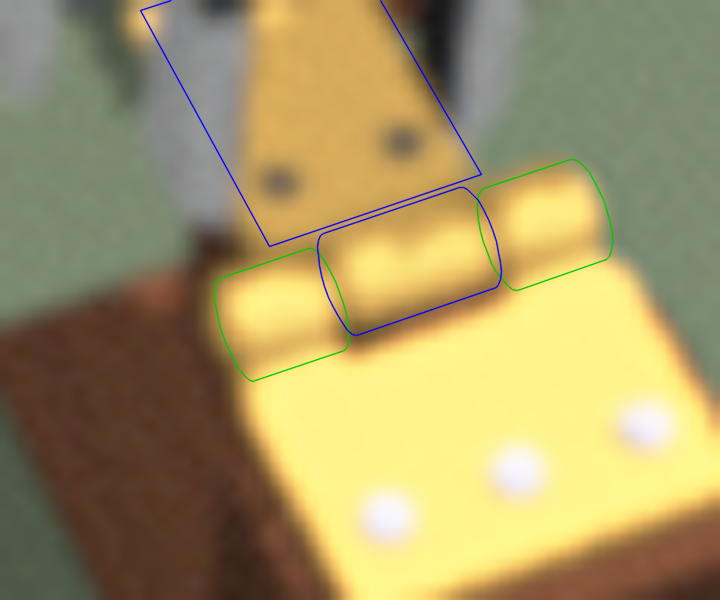

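View pics/q_pr.png

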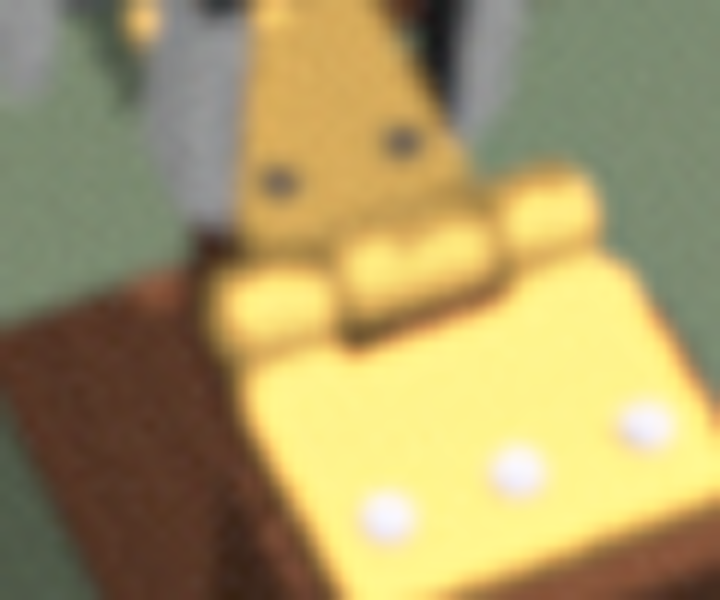

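```bash
cat > prof.py <<'E'
from workcell import *
from h import *
import sys
from scipy.ndimage import map_coordinates
fr=[read_camera('scene') for _ in range(8)]
c=dict(fr[0]);m=np.mean([f['color'].astype(float) for f in fr],0);c['color']=m.astype(np.uint8)
pickle.dump((c,m),open(f'pics/avg_{sys.argv[1]}.pkl','wb'))
jb=[547.57,175.49,.224]
xs=np.arange(-24,18,1.5)
rows={}
for nm,ys in(('J-',(-33,-30,-27,-24,-21)),('L',(-10,-6,-2,2,6,10)),('J+',(21,24,27,30,33))):
    pr=[]
    for y in ys:
        u=proj(c,W(jb,np.c_[xs,0*xs+y-1.5,0*xs],100))
        pr.append([map_coordinates(m[:,:,k],[u[:,1],u[:,0]],order=3) for k in range(3)])
    rows[nm]=np.mean(pr,0)
print('x    J-  L  J+ (green) | blue')
for i,x in enumerate(xs):print(x,*[int(rows[n][1][i]) for n in rows],'|',*[int(rows[n][2][i]) for n in rows])
E
python3 prof.py p
```

```text
x    J-  L  J+ (green) | blue
-24.0 128 160 145 | 104 89 123
-22.5 116 165 145 | 88 90 119
-21.0 105 169 145 | 73 91 115
-19.5 95 170 143 | 61 91 112
-18.0 88 168 142 | 53 89 111
-16.5 88 165 141 | 50 88 109
-15.0 95 160 140 | 52 85 105
-13.5 108 156 141 | 58 83 99
-12.0 127 156 145 | 68 83 92
-10.5 150 160 152 | 79 85 88
-9.0 175 168 164 | 92 90 89
-7.5 200 182 181 | 105 96 95
-6.0 219 197 200 | 116 104 105
-4.5 228 212 215 | 124 113 115
-3.0 231 222 222 | 127 119 121
-1.5 230 224 224 | 127 120 122
0.0 226 221 222 | 123 118 120
1.5 219 212 216 | 117 112 114
3.0 207 198 204 | 110 105 107
4.5 192 179 189 | 102 95 100
6.0 180 157 179 | 96 84 95
7.5 181 132 182 | 96 72 97
9.0 197 110 200 | 104 63 106
10.5 220 108 221 | 117 64 119
12.0 235 134 235 | 129 76 130
13.5 241 177 241 | 136 97 137
15.0 244 217 243 | 140 117 140
16.5 244 237 244 | 141 130 141
```

Time so far is 22.6 s. The leaf is between the knuckles and looks collinear with them to about 1 mm in the scene view, but the top-view numbers say 2.5 mm more in x. To settle it I'll advance with small steps. By the given sizes, a light touch should come about 4 mm past alignment: the plate end stands at -14 against the knuckle's -10, and the knuckle radius is 10 against the jamb plate at 14.

```bash
for i in 1; do python3 -m jog '[{"dx":0,"dy":0,"dz":-0.03,"wx":0,"wy":0,"wz":0},{"dx":0,"dy":0,"dz":-0.03,"wx":0,"wy":0,"wz":0},{"dx":0,"dy":0,"dz":0,"wx":0,"wy":0,"wz":0},{"dx":0,"dy":0,"dz":0,"wx":0,"wy":0,"wz":0}]' |egrep 'clock|pos|force'; done
python3 -m jog '[{"dx":0,"dy":0,"dz":-0.02,"wx":0,"wy":0,"wz":0},{"dx":0,"dy":0,"dz":0,"wx":0,"wy":0,"wz":0},{"dx":0,"dy":0,"dz":0,"wx":0,"wy":0,"wz":0}]'|egrep 'pos|force'
python3 -m jog '[{"dx":0,"dy":0,"dz":-0.02,"wx":0,"wy":0,"wz":0},{"dx":0,"dy":0,"dz":0,"wx":0,"wy":0,"wz":0},{"dx":0,"dy":0,"dz":0,"wx":0,"wy":0,"wz":0}]'|egrep 'pos|force'
```

```text
clock: 22.93
tool_pos: [513.4, 167.8, 108.4]
force: [0.1, -0.5, -2.2]
tool_pos: [513.9, 167.9, 108.5]
force: [0.2, 0.3, -1.6]
tool_pos: [514.4, 168.0, 108.5]
force: [-0.1, -0.1, -2.5]
```

```bash
python3 prof.py q | awk 'NR>8'; for k in 1; do 
python3 -m jog '[{"dx":0,"dy":0,"dz":-0.02,"wx":0,"wy":0,"wz":0},{"dx":0,"dy":0,"dz":0,"wx":0,"wy":0,"wz":0},{"dx":0,"dy":0,"dz":0,"wx":0,"wy":0,"wz":0}]'|egrep 'pos|force'
python3 -m jog '[{"dx":0,"dy":0,"dz":-0.02,"wx":0,"wy":0,"wz":0},{"dx":0,"dy":0,"dz":0,"wx":0,"wy":0,"wz":0},{"dx":0,"dy":0,"dz":0,"wx":0,"wy":0,"wz":0}]'|egrep 'pos|force'; done
```

```text
-13.5 112 164 142 | 60 87 99
-12.0 129 159 145 | 68 85 92
-10.5 146 156 150 | 77 83 87
-9.0 161 157 156 | 86 83 85
-7.5 177 161 161 | 94 86 85
-6.0 193 170 167 | 102 90 89
-4.5 210 185 177 | 111 98 94
-3.0 221 203 190 | 118 107 100
-1.5 225 218 203 | 121 116 107
0.0 224 225 211 | 121 121 112
1.5 219 225 211 | 117 121 112
3.0 208 219 203 | 110 117 107
4.5 193 208 189 | 102 110 101
6.0 181 191 180 | 96 102 96
7.5 181 170 182 | 96 90 97
9.0 197 148 200 | 104 79 106
10.5 220 136 221 | 117 74 119
12.0 235 146 235 | 128 81 130
13.5 241 180 241 | 136 97 137
15.0 244 216 244 | 140 116 140
16.5 244 237 244 | 141 130 141
tool_pos: [514.9, 168.1, 108.5]
force: [-0.1, 1.1, -1.1]
tool_pos: [515.4, 168.3, 108.5]
force: [-1.1, 0.6, -0.9]
```

```bash

python3 -m jog '[{"dx":0,"dy":0,"dz":-0.012,"wx":0,"wy":0,"wz":0},{"dx":0,"dy":0,"dz":0,"wx":0,"wy":0,"wz":0},{"dx":0,"dy":0,"dz":0,"wx":0,"wy":0,"wz":0}]'|egrep 'pos|force'
python3 -m jog '[{"dx":0,"dy":0,"dz":-0.012,"wx":0,"wy":0,"wz":0},{"dx":0,"dy":0,"dz":0,"wx":0,"wy":0,"wz":0},{"dx":0,"dy":0,"dz":0,"wx":0,"wy":0,"wz":0}]'|egrep 'pos|force'
python3 -m jog '[{"dx":0,"dy":0,"dz":-0.012,"wx":0,"wy":0,"wz":0},{"dx":0,"dy":0,"dz":0,"wx":0,"wy":0,"wz":0},{"dx":0,"dy":0,"dz":0,"wx":0,"wy":0,"wz":0}]'|egrep 'pos|force'
```

```text
tool_pos: [515.6, 168.3, 108.5]
force: [-0.3, 0.1, -1.1]
tool_pos: [515.9, 168.4, 108.5]
force: [0.4, 0.2, -1.2]
tool_pos: [516.2, 168.5, 108.4]
force: [0.3, 0.3, -2.0]
```

```bash

python3 -m jog '[{"dx":0,"dy":0,"dz":-0.012,"wx":0,"wy":0,"wz":0},{"dx":0,"dy":0,"dz":0,"wx":0,"wy":0,"wz":0},{"dx":0,"dy":0,"dz":0,"wx":0,"wy":0,"wz":0}]'|egrep 'pos|force'
python3 -m jog '[{"dx":0,"dy":0,"dz":-0.012,"wx":0,"wy":0,"wz":0},{"dx":0,"dy":0,"dz":0,"wx":0,"wy":0,"wz":0},{"dx":0,"dy":0,"dz":0,"wx":0,"wy":0,"wz":0}]'|egrep 'pos|force'; python3 go.py
```

```text
tool_pos: [516.5, 168.6, 108.5]
force: [0.4, -0.6, -1.0]
tool_pos: [516.8, 168.6, 108.4]
force: [0.0, -0.4, -1.1]
t 25.58 pos [516.79 168.6  108.44] tilt x [ 0.  0. -1.] yaw 0.2246 gap 0.459 F [ 0.04 -0.42 -1.08] M [ 0.02 -0.    0.03]
```

```bash

python3 -m jog '[{"dx":0,"dy":0,"dz":-0.012,"wx":0,"wy":0,"wz":0},{"dx":0,"dy":0,"dz":0,"wx":0,"wy":0,"wz":0},{"dx":0,"dy":0,"dz":0,"wx":0,"wy":0,"wz":0}]'|egrep 'pos|force'
python3 -m jog '[{"dx":0,"dy":0,"dz":-0.012,"wx":0,"wy":0,"wz":0},{"dx":0,"dy":0,"dz":0,"wx":0,"wy":0,"wz":0},{"dx":0,"dy":0,"dz":0,"wx":0,"wy":0,"wz":0}]'|egrep 'pos|force'; python3 go.py; python3 look.py r 200 120 150 140 300 130 130 140; python3 chk.py r 517.3 168.8 108.4 .224
```

```text
tool_pos: [517.1, 168.7, 108.4]
force: [-0.1, 0.7, -2.4]
tool_pos: [517.4, 168.7, 108.5]
force: [-0.7, -1.5, -1.7]
t 26.08 pos [517.42 168.71 108.45] tilt x [ 1.e-04  0.e+00 -1.e+00] yaw 0.2244 gap 0.461 F [-0.66 -1.53 -1.68] M [ 0.06 -0.02 -0.01]
bore err jamb frame [[3.  0.2 0. ]]
```

View pics/q_rr.png

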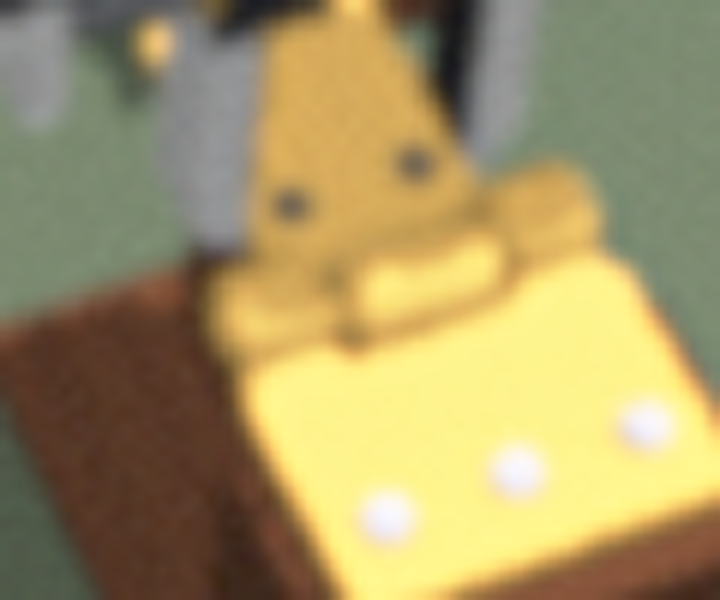

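```bash

python3 -m jog '[{"dx":0,"dy":0,"dz":-0.012,"wx":0,"wy":0,"wz":0},{"dx":0,"dy":0,"dz":0,"wx":0,"wy":0,"wz":0},{"dx":0,"dy":0,"dz":0,"wx":0,"wy":0,"wz":0}]'|egrep 'pos|force'
python3 -m jog '[{"dx":0,"dy":0,"dz":-0.012,"wx":0,"wy":0,"wz":0},{"dx":0,"dy":0,"dz":0,"wx":0,"wy":0,"wz":0},{"dx":0,"dy":0,"dz":0,"wx":0,"wy":0,"wz":0}]'|egrep 'pos|force'; python3 go.py
```

```text
tool_pos: [517.5, 168.7, 108.4]
force: [-0.2, -0.4, -0.9]
tool_pos: [517.6, 168.7, 108.4]
force: [-0.6, -0.3, -0.5]
t 26.68 pos [517.55 168.75 108.36] tilt x [-8.e-04 -2.e-04 -1.e+00] yaw 0.2245 gap 0.462 F [-0.63 -0.32 -0.49] M [-0.09  0.3   0.04]
```

```bash

python3 -m jog '[{"dx":0,"dy":0,"dz":-0.012,"wx":0,"wy":0,"wz":0},{"dx":0,"dy":0,"dz":0,"wx":0,"wy":0,"wz":0},{"dx":0,"dy":0,"dz":0,"wx":0,"wy":0,"wz":0}]'|egrep 'pos|force'; python3 go.py
```

```text
tool_pos: [517.6, 168.8, 108.3]
force: [-2.0, -0.6, -1.8]
t 26.93 pos [517.63 168.76 108.32] tilt x [-1.2e-03 -4.0e-04 -1.0e+00] yaw 0.2246 gap 0.458 F [-2.04 -0.6  -1.82] M [-0.06  0.57  0.06]
```

Contact showed at TCP x = 517.5: the position stalls while the command advances, and the moment My rises at only a few N. I'll back off 5 mm to the aligned position.

```bash

python3 -m jog '[{"dx":0,"dy":0,"dz":0.08,"wx":0,"wy":0,"wz":0},{"dx":0,"dy":0,"dz":0.08,"wx":0,"wy":0,"wz":0},{"dx":0,"dy":0,"dz":0.04,"wx":0,"wy":0,"wz":0},{"dx":0,"dy":0,"dz":0,"wx":0,"wy":0,"wz":0},{"dx":0,"dy":0,"dz":0,"wx":0,"wy":0,"wz":0},{"dx":0,"dy":0,"dz":0,"wx":0,"wy":0,"wz":0},{"dx":0,"dy":0,"dz":0,"wx":0,"wy":0,"wz":0},{"dx":0,"dy":0,"dz":0,"wx":0,"wy":0,"wz":0},{"dx":0,"dy":0,"dz":0,"wx":0,"wy":0,"wz":0}]'|egrep 'pos|force'; python3 go.py 513.45 168 108.4 .224; python3 look.py s 200 120 150 140 300 130 130 140; python3 chk.py s 513.4 167.9 108.4 .224;python3 prof.py s | awk 'NR>8'
```

```text
tool_pos: [513.5, 167.8, 108.5]
force: [-0.5, -0.5, -0.9]
t 27.68 pos [513.45 167.84 108.45] tilt x [ 1.e-04  1.e-04 -1.e+00] yaw 0.2245 gap 0.463 F [-0.55 -0.5  -0.94] M [-0.05  0.    0.  ]
turn units [ 0.006 -0.002  0.   ]
shift now [ 0.002 -0.006 -0.001] shift after turn [ 0.002 -0.006 -0.001]
bore err jamb frame [[-1.    0.19  0.  ]]
-13.5 111 160 141 | 59 85 99
-12.0 128 156 144 | 68 83 92
-10.5 145 155 149 | 77 83 87
-9.0 162 159 156 | 86 85 85
-7.5 180 169 167 | 95 90 88
-6.0 199 184 181 | 105 97 95
-4.5 216 203 197 | 114 107 104
-3.0 226 218 212 | 121 116 112
-1.5 228 226 219 | 124 122 117
0.0 225 226 220 | 122 123 117
1.5 219 222 215 | 117 119 114
3.0 208 213 204 | 110 113 108
4.5 192 199 189 | 102 105 100
6.0 180 179 179 | 96 95 95
7.5 180 156 182 | 96 83 97
9.0 197 133 200 | 104 73 106
10.5 220 123 221 | 117 69 119
12.0 235 139 235 | 128 78 130
13.5 241 178 241 | 136 97 137
15.0 243 216 244 | 139 116 140
16.5 244 237 244 | 141 131 141
```

View pics/q_sr.png

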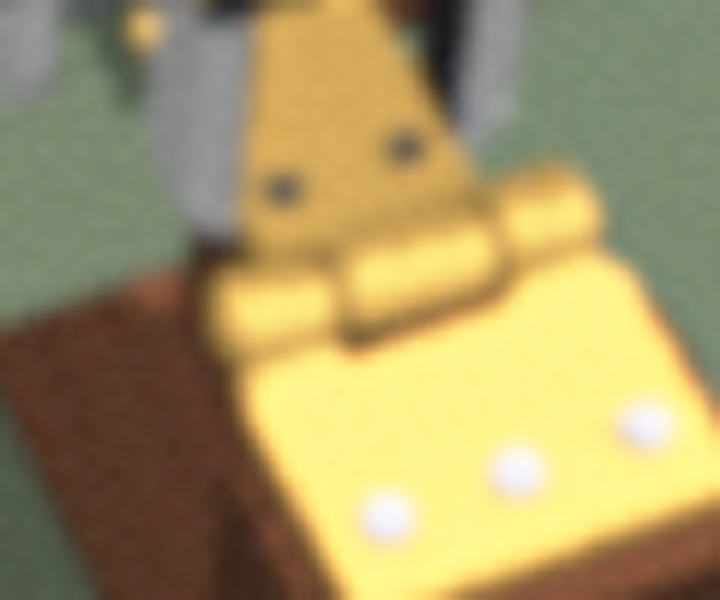

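View pics/q_s.png

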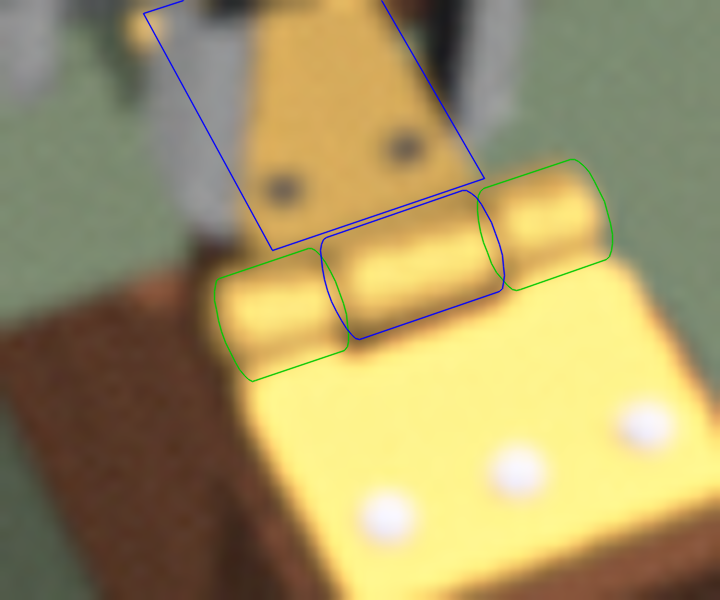

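```bash
python3 - <<'E'
from h import *
cv2.imwrite('pics/full_s.png',pickle.load(open('pics/scene_s.pkl','rb'))['color'][:,:,::-1])
E
```

```text
(no output)
```

View pics/full_s.png

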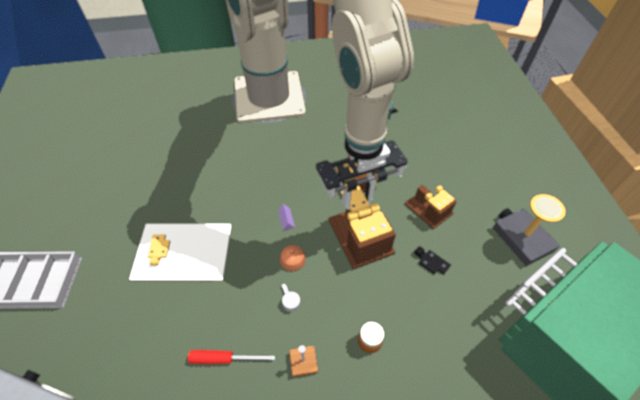

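The worn leaf lies on the tile at (158,248). The prism, burner cover and loupe are where they were, and the new leaf is between the knuckles at (362,208).

```bash
python3 go.py; python3 -c "
from workcell import *
print(sign_off())"
```

```text
t 28.18 pos [513.38 167.81 108.45] tilt x [ 0.  0. -1.] yaw 0.2245 gap 0.462 F [ 0.15  1.25 -1.59] M [-0.    0.05  0.02]
the job is handed in; nothing more can be done
None
```

I laid the worn leaf flat on the free half of the tile. The gripper now holds the new leaf level between the big jamb's knuckles, with its hole in line as near as I could measure. I handed the job in at 28.2 s.

**Last checks:**
- **Arm and grip:** the tool is level and still. The opening of 0.46 matches the 44 mm plate, and the side force is at noise level, so nothing is pressing on the jamb.
- **Height and side gaps:** the hole's height works out at about 100.1 mm. The side gaps look even in the scene view.
- **Other things:** the worn leaf is still on the tile in the last picture. The prism, burner cover and loupe have not moved.

**Where the checks disagreed:** the measurements of how far the leaf should go along x differ.

| Method | TCP x when in line |
|---|---|
| Top camera | 514.4 mm |
| Scene camera highlights | about 513 mm |
| Light touch on the jamb, backed off 4.1 mm | 513.45 mm |

I used the light-touch value and ended at 513.4 mm, so expect up to about 1 mm of error that way.

**Contact along the way:** the leaf touched the jamb lightly, at a few N, during that measurement. The fingertips touched the tile at about 5 N when I released the worn leaf.

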